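# Mark a batch of brackets in the bench press

## Robot

A 6-joint arm with a two-finger parallel gripper is mounted at the origin on the work surface. World frame = base frame: x ahead of the robot, y to its left, z up, the work surface at z = 0. Lengths are in m, angles in rad, forces in N, time in s.
With the tool pointing down it reaches from about 0.35 to 0.775 m from the base axis. Payload 7.3 kg.
Tool frame: the origin (TCP) lies on the mounting face of the last link; the fingertips stand 178 mm ahead of it and the grasp point (between the pads) lies 159 mm ahead of it (robot.tcp_to_tips is the distance from the TCP to the fingertips, in m); z points along the fingers, y is the direction in which the jaws open and shut (so a half turn about z gives the same grasp; the last joint's range is limited). The gripper opens to 92 mm and grips with 3 to 60 N. Pads are 19 mm wide; open, the fingers measure 130 mm over their backs; the gripper's body (75 mm by 190 mm) begins 47 mm behind the grasp point.
Start: joints at [1.149, 0.342, 1.524, -0, 1.275, -0.146], TCP at [0.143, 0.505, 0.405] pointing down, gripper open.
Joint ranges: [-2.53, 2.53], [-0.77, 2.02], [0.04, 2.7], [-1, 4.14], [0.28, 2.66], [-3.11, 3.11]. Speed limits (rad/s): [2.57, 2.57, 3.14, 3.14, 3.14, 3.14].

## Interface

Orientations are given as [roll, pitch, yaw] about the fixed x, y, z axes, in that order (R = Rz(yaw) Ry(pitch) Rx(roll)).
In Python, from cell import robot, viewer gives the robot as it stands.
- The arm moves only by the shell command python3 -m creep 'ROWS' [OPENING] [FORCE]. ROWS is JSON, a list that holds one entry, the list of rows, each a list of 6 numbers: the shift along the world's x, y, z in mm, then the turn, a rotation vector about the world's x, y, z in degrees. A call has 1 to 5 rows; each row shifts and turns the pose as measured when the row begins; what a row does not reach is not made up. A row lasts 1/12 s, in which the tool goes at most 41.7 mm and 7.16 degrees, less where a joint would pass 70% of its speed; a pose out of reach is approached as far as the arm can. A call with a gripper value outside its range is refused whole. OPENING is the closure, from -1 (fully open) to 1 (shut), set as the call begins (- or left out, the last holds). The fingers move at their own pace and stop on an object; FORCE is the grip in N (left out, the last holds). Time passes only in rows, so rows that do not move let the fingers close. It gives the time, the measured TCP pose, the force and the opening at its end, in the units of the state.
- robot.observe(): the state, without advancing time (a new reading comes with each control period).
- viewer.read_camera(name): name is "side" or "top" or "wrist"; returns the picture (384x512x3 uint8, blue, green, red); there is no depth.
- viewer.camera_model(name): a dict with "fx", "fy", "cx", "cy" (pixels), "pose" (4x4, takes a point from camera to world coordinates); the wrist camera has in their place "mount" (4x4, takes a point from camera to tool coordinates, whose origin is the TCP and whose axes are the flange's). Camera axes: x right, y up, looking along -z (the intrinsics and any distortion apply to the point x, -y, -z); pixel columns grow to the right and rows downward; lengths in m; the calibration is good to about 2 mm. A picture is of the moment at which its call begins: read the wrist's pose just before it. camera_model takes no time and is no camera call.
- robot.hand_in(): hands the job in, once; it reports no verdict.
The state is a dict: "time": time; "qpos": joint angles; "qvel": joint speeds; "joint_efforts": joint torques, N m; "tool_pos": TCP position; "tool_rot": TCP orientation; "contact_force": force on the tool from outside, world axes, zero at the start; "torque": the same for the moment, N m; "opening": finger opening in m.
Only numpy, scipy, OpenCV 4.12 (cv2) and the standard library are available. Lean on these libraries where they do the work, as an engineer would, in place of code of your own. Each camera call takes 0.05 s, during which the arm holds its last target. There are 200 camera calls.

## Task

Set every bracket that lies on the bench into a pocket of the carriage of the marking press, then push the stuck carriage in, without ramming it, until it is fully home against its stop. Only then draw the striker up by its T-handle until it stays up by itself, let go, and press the trip pad so that it fires onto the brackets. Draw the carriage back out until it clicks in at its loading place, and put all the brackets upright on the floor of the blue tray, leaving the oil bottle, hammer and bin alone.

Things in the scene. Friction and masses are not known exactly. Their poses are not given: they have to be found in the camera images.
- press: Fixed grey bench marking press, 425 mm along its own y (the rail) and 170 mm across (own x), slightly turned. Origin on the table under it. Carriage end at -y; at +y a bridge (own y 45 to 145 mm): side plates at own x = +-68 mm and a top 152 mm above the table. The sear and its trip pad stand beyond, out to own y = 246 mm.
- carriage (a joint): Steel carriage sliding along the press's own +y, in metres: 0 = out at the loading place (start), grows as pushed in under the bridge, hidden solid end stop at 0.180. At 0 a hidden detent holds it stuck: about 11 N frees it, then it suddenly runs easily (3 N friction). Coming back, draw it fully to 0, over the detent in the last 14 mm, where it clicks in.
- carriage_grip (a point): Grip point on the carriage's black upright handle post, 20 x 20 mm (sides along the press axes), top face 15 mm above this point (130 mm above the table); it stands on the carriage's outer (-y) end and moves with it. Gripped from above it clears the bridge at all travels.
- nest (a point): Centre of the carriage's nest floor, 30 mm above the table; axes as the press; moves with the carriage.
- pocket0 (a point): Centre of the floor of the outermost of the three pockets in a row on the carriage. Each pocket is 86 mm (own x, across the rail) by 42 mm (own y, along the rail), between ridges 6 mm high and 4 mm thick; pitch 46 mm. A bracket sits in it with its long side across the rail, either way round, 3 mm of play each side.
- pocket1 (a point): The same for the middle pocket.
- pocket2 (a point): The same for the pocket nearest the bridge.
- striker (a joint): Sprung striker (die bar under the bridge, stem, black T-handle on top), metres of lift: 0 = resting, die 4 mm above seated brackets. Pulling up takes 0 to 18 N over the stroke; at 0.030 the sear snaps under it, hard stop 0.040. Let go when cocked it stays at 0.030; let go lower it flies down. Tripped, it shoots down, strikes and springs back to 0.
- striker_grip (a point): Centre of the T-handle's bar, at rest 180 mm above the table: 60 mm along the press's own y, 16 mm across (own x), 22 mm high; 16 mm of free space under it to the bridge top at rest. Rises with the striker.
- sear (a joint): Sear lever, radians: 0 = resting or engaged, grows as its trip pad is pressed down, stop at 0.5; springs back.
- trip_pad (a point): Centre of the upper face of the sear's black trip pad, 40 mm (own x) by 32 mm (own y), 146 mm above the table, beyond the bridge. With the striker cocked about 10 N downward trips it after 10 to 15 mm.
- tray: Fixed blue plastic tray for finished parts, 130 mm (own x) by 240 mm (own y), walls 30 mm high and 4 mm thick, floor 4 mm thick. Origin on the table under its centre.
- oil_bottle: White oil bottle, 60 mm across, 150 mm tall, loose; bystander. Origin at its underside.
- hammer: Hammer lying on the bench beside the press; bystander. Origin under its middle.
- small_bin: Empty blue bin, 140 x 100 x 70 mm; bystander. Origin under its centre.
- bracket0: Loose cast aluminium bracket, 0.1 to 0.25 kg: a foot plate 80 mm (own x) by 36 mm (own y), 10 mm thick, with an upright block 20 mm (own x) by 32 mm (own y) in the middle, 42 mm high over all. Origin at the centre of its underside. Starts upright on the table; may be absent.
- bracket1: Loose cast aluminium bracket, 0.1 to 0.25 kg: a foot plate 80 mm (own x) by 36 mm (own y), 10 mm thick, with an upright block 20 mm (own x) by 32 mm (own y) in the middle, 42 mm high over all. Origin at the centre of its underside. Starts upright on the table; may be absent.
- bracket2: Loose cast aluminium bracket, 0.1 to 0.25 kg: a foot plate 80 mm (own x) by 36 mm (own y), 10 mm thick, with an upright block 20 mm (own x) by 32 mm (own y) in the middle, 42 mm high over all. Origin at the centre of its underside. Starts upright on the table; may be absent.
Not all that is in view belongs to the job. What is shaped like the bracket2 but orange or turquoise is not meant. Leave any yellow look-alike of the bracket0 alone.

How it is judged:
By the outcome, as a careful person would: the job done as asked, in the order asked, and still so for the second after the job is handed in, with the robot touching nothing.
Of bracket0, bracket1, bracket2 only 2 to 3 are there at a start; the rules pass over those that are not, and their reading is None.
At some moment in a run one of bracket0, bracket1, bracket2 may be knocked a few centimetres aside while the robot is not near it.
Once in a run the grip may slacken for a moment while it holds something.
It also fails if it takes over 210 s, if anything falls off the work surface, if the arm or the gripper's body presses on something with over 40 N, if the wrist force passes 120 N, or if a joint passes its speed limit or range.

## Working session

There is one attempt and no reset: what is moved stays moved. The work goes in short steps, Python scripts to look and compute and a shell command to move; the robot and the scene stay as the last step left them, time stands still between calls to the robot, and variables do not carry over. Pictures are saved under pics/ and viewed, about 12 in all and at most 16, crops included, and the job is handed in when it is done.

```bash
ls; mkdir -p pics; cat > h.py <<'E'
import numpy as np, cv2
from cell import robot, viewer
from scipy.spatial.transform import Rotation as R
def tcp():
    s=robot.observe(); T=np.eye(4); T[:3,:3]=R.from_euler('xyz',s['tool_rot']).as_matrix(); T[:3,3]=s['tool_pos']; return T
def cam(n):
    T=tcp(); im=viewer.read_camera(n); m=viewer.camera_model(n)
    P=T@np.array(m['mount']) if 'mount' in m else np.array(m['pose'])
    return im,m,P
def ray(m,P,px,z):
    K=np.array([[m['fx'],0,m['cx']],[0,m['fy'],m['cy']],[0,0,1]])
    d=np.array(m.get('dist',m.get('distortion',[0,0,0,0])),float)
    u=cv2.undistortPoints(np.array(px,float).reshape(-1,1,2),K,d).reshape(-1,2)
    D=np.c_[u[:,0],-u[:,1],-np.ones(len(u))]@P[:3,:3].T
    o=P[:3,3]; return o+D*((z-o[2])/D[:,2])[:,None]
def proj(m,P,X):
    K=np.array([[m['fx'],0,m['cx']],[0,m['fy'],m['cy']],[0,0,1]])
    d=np.array(m.get('dist',m.get('distortion',[0,0,0,0])),float)
    c=(np.atleast_2d(X)-P[:3,3])@P[:3,:3]
    c=c*[1,-1,-1]
    return cv2.projectPoints(c.reshape(-1,1,3),np.zeros(3),np.zeros(3),K,d)[0].reshape(-1,2)
E
python3 - <<'E'
from h import *
print(robot.observe())
for n in('top','side','wrist'):
    im,m,P=cam(n); cv2.imwrite(f'pics/{n}0.png',im); print(n,{k:v for k,v in m.items() if k not in('pose','mount')},P.round(3).tolist())
a=cv2.imread('pics/top0.png'); cv2.imwrite('pics/top0b.png',cv2.resize(a,(800,600),interpolation=cv2.INTER_CUBIC))
E
```

```text
pics
{'time': 0.0, 'qpos': array([ 1.14901806e+00,  3.42742077e-01,  1.52502927e+00, -1.04398225e-05,
        1.27536584e+00, -1.46003723e-01]), 'qvel': array([ 0.00186684,  0.00033835, -0.0005242 , -0.00182529,  0.00108376,
       -0.00074857]), 'joint_efforts': array([ 2.41688707e-03, -4.31233513e+01, -2.44228506e+01,  7.21831759e-02,
        5.55352808e-02, -1.23330374e-04]), 'tool_pos': array([0.14288102, 0.50504688, 0.40403042]), 'tool_rot': array([-3.14006310e+00, -2.14831177e-04,  2.86582100e+00]), 'contact_force': array([0.71540794, 0.51596712, 0.53999954]), 'torque': array([ 0.01995171, -0.0064268 ,  0.0049472 ]), 'opening': 0.09152909777370195}
top {'fx': 482.2231580618896, 'fy': 482.2231580618896, 'cx': 253.5127638350397, 'cy': 194.0524201508857} [[-0.017, 0.998, -0.064, 0.404], [-1.0, -0.018, -0.009, -0.146], [-0.01, 0.063, 0.998, 1.538], [0.0, 0.0, 0.0, 1.0]]
side {'fx': 478.4286149115446, 'fy': 478.4286149115446, 'cx': 249.8141673731164, 'cy': 195.01193079203483} [[0.993, 0.059, -0.106, 0.33], [-0.12, 0.585, -0.802, -1.446], [0.015, 0.809, 0.588, 1.087], [0.0, 0.0, 0.0, 1.0]]
wrist {'fx': 322.47904066871234, 'fy': 322.47904066871234, 'cx': 250.3213475229999, 'cy': 187.1819819913143} [[0.272, -0.927, -0.257, 0.074], [0.962, 0.262, 0.074, 0.525], [-0.001, -0.268, 0.963, 0.384], [0.0, 0.0, 0.0, 1.0]]
```

View pics/top0b.png

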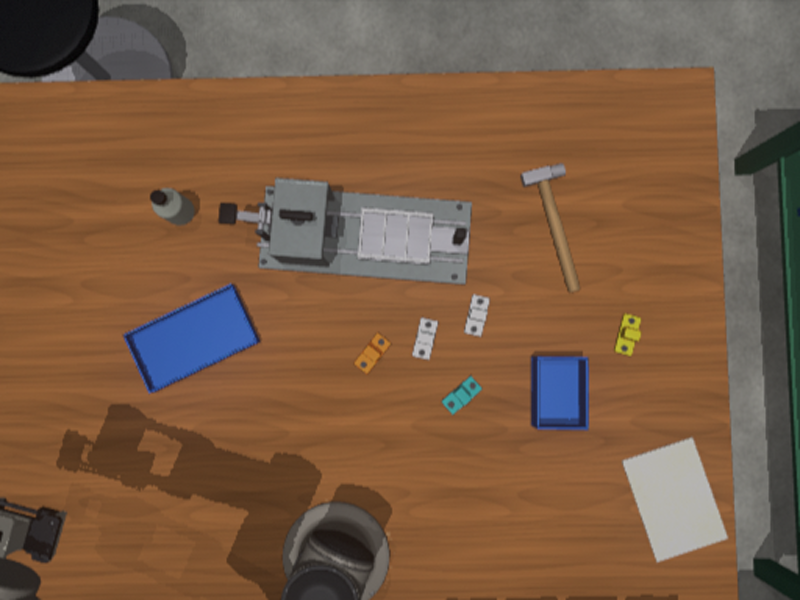

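View pics/side0.png

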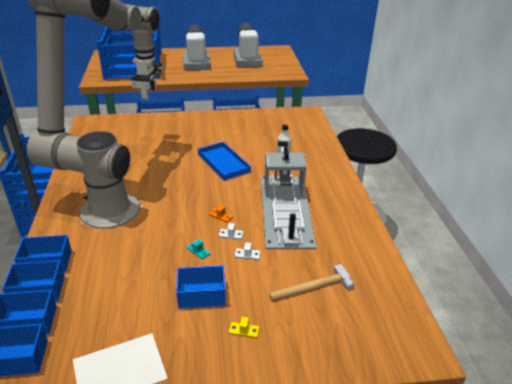

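The top view shows two white brackets, around (425,338) and (477,315) in the 800x600 picture. The orange, turquoise and yellow look-alikes are to be left alone. The press rail runs from its carriage end at right (470,240) to the bridge at left (300,220). The tray is at (192,338), the bottle at (170,205), and the small bin at (560,392). The side view agrees, and I see no third white bracket.

```bash
python3 - <<'E'
from h import *
im=cv2.imread('pics/top0.png'); m=viewer.camera_model('top'); P=np.array(m['pose'])
hsv=cv2.cvtColor(im,cv2.COLOR_BGR2HSV)
w=((hsv[...,1]<50)&(hsv[...,2]>140)).astype(np.uint8)
b=((hsv[...,0]>100)&(hsv[...,0]<130)&(hsv[...,1]>130)).astype(np.uint8)
dk=(hsv[...,2]<60).astype(np.uint8)
gr=((hsv[...,1]<60)&(hsv[...,2]>60)).astype(np.uint8)
for nm,k,z,lo in(('white',w,.01,60),('blue',b,.03,300),('dark',dk,.13,30),('press',gr,.01,3000)):
    for c in cv2.findContours(k,cv2.RETR_EXTERNAL,cv2.CHAIN_APPROX_NONE)[0]:
        if cv2.contourArea(c)<lo: continue
        r=cv2.minAreaRect(c)
        if not(60<r[0][0]<400 and 90<r[0][1]<300): continue
        X=ray(m,P,cv2.boxPoints(r),z)[:,:2]; C=X.mean(0)
        e=[X[1]-X[0],X[2]-X[1]]; L=[np.linalg.norm(q) for q in e]; q=e[int(np.argmax(L))]
        print(nm,np.round(r[0],1),'C',C.round(4),'L',np.round(L,4),'yaw long',round(np.degrees(np.arctan2(q[1],q[0]))%180,1))
E
```

```text
white [271.6 216.3] C [ 0.4298 -0.1881] L [0.0802 0.0341] yaw long 165.7
white [305.1 201.5] C [ 0.4748 -0.2951] L [0.0805 0.0358] yaw long 165.7
white [259.1 150.8] C [ 0.6392 -0.1522] L [0.1066 0.2575] yaw long 84.3
white [347.9 110.5] C [ 0.7638 -0.439 ] L [0.0856 0.022 ] yaw long 103.1
blue [359. 251.] C [ 0.3173 -0.4565] L [0.0994 0.1419] yaw long 178.1
blue [121.8 216.2] C [0.438  0.2812] L [0.2426 0.1283] yaw long 114.5
dark [192.5 166.5] C [0.5779 0.0447] L [0.0972 0.0148] yaw long 88.9
dark [293.5 150.5] C [ 0.6197 -0.253 ] L [0.0206 0.0267] yaw long 178.7
dark [209.6 144.5] C [ 0.6422 -0.0065] L [0.0398 0.0131] yaw long 174.2
dark [189.5 138. ] C [0.6627 0.0528] L [0.0621 0.0179] yaw long 88.9
dark [145. 136.] C [0.6712 0.1843] L [0.0296 0.0358] yaw long 179.8
dark [101.3 126.3] C [0.7028 0.3141] L [0.025  0.0277] yaw long 44.3
press [225.2 146.5] C [ 0.6554 -0.0438] L [0.1885 0.4812] yaw long 84.3
press [283.  191.5] C [ 0.5231 -0.2227] L [1.4837 1.2139] yaw long 88.7
```

```bash
for i in 1 2 3 4; do python3 -m creep '[[[20,-36,1,0,0,-5],[20,-36,1,0,0,-5],[20,-36,1,0,0,-5],[20,-36,1,0,0,-5],[20,-36,1,0,0,-5]]]' -1 40 | tail -3; done
```

```text
tool_rot: [-3.139, -0.002, 2.425]
contact_force: [1.4, 0.3, 0.7]
opening: 0.0914
tool_rot: [-3.14, -0.002, 1.969]
contact_force: [1.0, 0.9, 0.2]
opening: 0.0922
tool_rot: [-3.141, -0.002, 1.508]
contact_force: [0.6, 2.2, 0.5]
opening: 0.0919
tool_rot: [-3.139, -0.003, 1.046]
contact_force: [0.9, -0.5, 0.6]
opening: 0.0918
```

```bash
python3 -m creep '[[[0,0,0,0,0,6],[0,0,0,0,0,6],[0,0,0,0,0,5],[0,0,0,0,0,0],[0,0,0,0,0,0]]]'; python3 - <<'E'
from h import *
im,m,P=cam('wrist'); np.save('w1P.npy',P); cv2.imwrite('pics/w1.png',im); print(P.round(3))
E
```

```text
time: 2.23
tool_pos: [0.538, -0.2371, 0.4153]
tool_rot: [-3.135, -0.003, 1.337]
contact_force: [0.6, 0.4, -0.0]
opening: 0.0915
[[ 0.973  0.222  0.067  0.555]
 [-0.232  0.938  0.256 -0.166]
 [-0.006 -0.265  0.964  0.395]
 [ 0.     0.     0.     1.   ]]
```

View pics/w1.png

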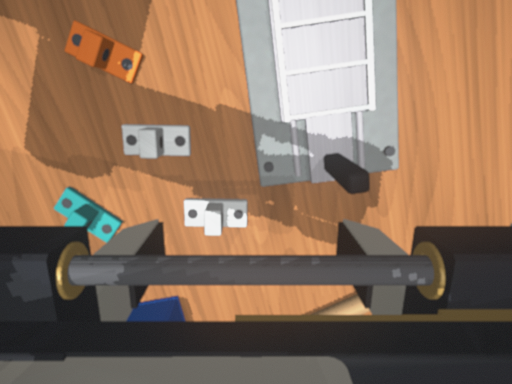

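Wrist view: bracket holes at (131,140)/(180,141) and (194,214)/(238,214). The pocket ridges run up from (288,122)/(375,108), and the post top is near (355,180).

```bash
python3 - <<'E'
from h import *
im=cv2.imread('pics/w1.png'); P=np.load('w1P.npy'); m=viewer.camera_model('wrist')
g=cv2.cvtColor(im,cv2.COLOR_BGR2GRAY)
def hole(x,y):
    s=g[y-9:y+10,x-9:x+10].astype(float); w=np.clip(90-s,0,None); yy,xx=np.mgrid[-9:10,-9:10]; w[(xx**2+yy**2)>64]=0
    return [x+(w*xx).sum()/w.sum(), y+(w*yy).sum()/w.sum()]
for n,a,b in(('A',(131,140),(180,141)),('B',(194,214),(238,214))):
    h=[hole(*a),hole(*b)]; X=ray(m,P,h,.01); d=X[1]-X[0]
    print(n,np.round(h,1).tolist(),'C',X.mean(0).round(4),'sep',np.linalg.norm(d).round(4),'yaw',np.degrees(np.arctan2(d[1],d[0])).round(1))
print(ray(m,P,[[130,142],[265,184]],.01))
c=cv2.resize(im[0:200,230:410],None,fx=3,fy=3,interpolation=cv2.INTER_CUBIC); cv2.imwrite('pics/w1c.png',c)
E
```

```text
A [[131.0, 139.6], [179.5, 140.6]] C [ 0.4314 -0.186   0.01  ] sep 0.058 yaw -14.6
B [[nan, nan], [239.0, 211.0]] C [nan nan nan] sep nan yaw nan
[[ 0.40130682 -0.18111766  0.01      ]
 [ 0.54694811 -0.26902569  0.01      ]]<stdin>:6: RuntimeWarning: invalid value encountered in scalar divide
```

View pics/w1c.png

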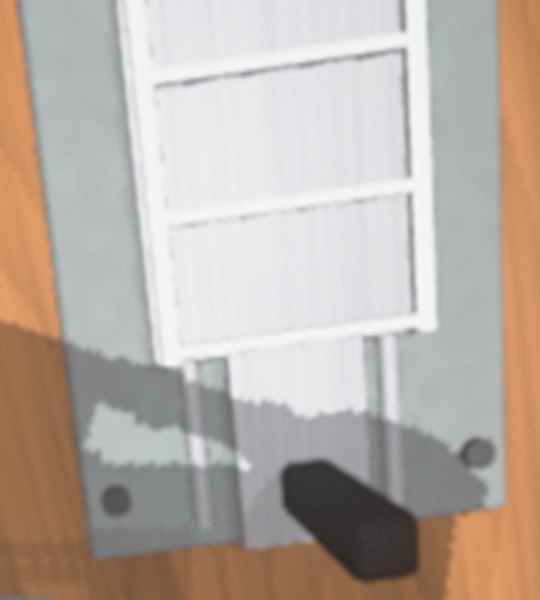

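The crop shows the pocket ridge centre-lines: outer ridge (168,356)-(425,323), next (160,218)-(423,187), next (145,78)-(414,41). The post top is the quad around (385,545).

```bash
python3 - <<'E'
from h import *
P=np.load('w1P.npy'); m=viewer.camera_model('wrist')
f=lambda L,z:ray(m,P,np.array(L)/3.+[230,0],z)
X=f([[166,356],[425,324],[158,218],[423,187],[145,78],[414,41]],.036)
mid=(X[0::2]+X[1::2])/2; d=X[1::2]-X[0::2]
print(X.round(4)); print('mids',mid.round(4),'w',np.linalg.norm(d,axis=1),'ang',np.degrees(np.arctan2(d[:,1],d[:,0])))
print('pitch',np.diff(mid,axis=0), np.degrees(np.arctan2((mid[2]-mid[0])[1],(mid[2]-mid[0])[0])))
print('outer corners',f([[158,367],[436,330]],.036))
print('post top',f([[358,525],[415,520],[418,566],[366,578]],.130))
print('plate edge', f([[22,0],[95,557],[505,505],[497,0]],.012))
# bracket B
im=cv2.imread('pics/w1.png'); h=cv2.cvtColor(im,cv2.COLOR_BGR2HSV)
Xb=ray(m,P,[[194,214],[239,213]],.01);print('B',Xb, Xb.mean(0), np.degrees(np.arctan2(*(Xb[1]-Xb[0])[[1,0]])))
# block top quad of A, roughly
print('A blocktop', ray(m,P,[[149,150],[213,228]],.042))
E
```

```text
[[ 0.5853 -0.1953  0.036 ]
 [ 0.6783 -0.2058  0.036 ]
 [ 0.5923 -0.1482  0.036 ]
 [ 0.6839 -0.1596  0.036 ]
 [ 0.5973 -0.1033  0.036 ]
 [ 0.6872 -0.1133  0.036 ]]
mids [[ 0.6318 -0.2006  0.036 ]
 [ 0.6381 -0.1539  0.036 ]
 [ 0.6422 -0.1083  0.036 ]] w [0.09356183 0.09230503 0.09048509] ang [-6.47145047 -7.11994551 -6.32080185]
pitch [[0.00627004 0.04665598 0.        ]
 [0.00413168 0.04559868 0.        ]] 83.56706576801956
outer corners [[ 0.581709   -0.19845335  0.036     ]
 [ 0.68188047 -0.20883468  0.036     ]]
post top [[ 0.62043627 -0.24577245  0.13      ]
 [ 0.63618412 -0.248027    0.13      ]
 [ 0.63516309 -0.261555    0.13      ]
 [ 0.62027654 -0.26168223  0.13      ]]
plate edge [[ 0.56297829 -0.06427853  0.012     ]
 [ 0.54253165 -0.26961694  0.012     ]
 [ 0.70824687 -0.28654944  0.012     ]
 [ 0.7262958  -0.10354111  0.012     ]]
B [[ 0.45055586 -0.28668146  0.01      ]
 [ 0.50650744 -0.29851758  0.01      ]] [ 0.47853165 -0.29259952  0.01      ] -11.944389984641774
A blocktop [[ 0.43164542 -0.19312605  0.042     ]
 [ 0.47621275 -0.29868467  0.042     ]]
```

```bash
cat > w.py <<'E'
import sys
from h import *
im,m,P=cam('wrist'); n=sys.argv[1]; np.save(n+'P.npy',P); cv2.imwrite(f'pics/{n}.png',im)
T=tcp(); print('tcp',T[:3,3].round(4),'yaw',np.degrees(np.arctan2(T[1,0],T[0,0])).round(2),'grasp',(T[:3,3]+.159*T[:3,2]).round(4))
g=im.astype(int); hsv=cv2.cvtColor(im,cv2.COLOR_BGR2HSV)
k=((hsv[...,1]<60)&(hsv[...,2]>110)).astype(np.uint8); k[225:]=0
for c in cv2.findContours(cv2.morphologyEx(k,cv2.MORPH_OPEN,np.ones((3,3))),cv2.RETR_EXTERNAL,cv2.CHAIN_APPROX_NONE)[0]:
    if 500<cv2.contourArea(c)<20000:
        r=cv2.minAreaRect(c); print('white',np.round(r[0]),np.round(r[1]))
        M=np.zeros_like(k); cv2.drawContours(M,[cv2.convexHull(c)],-1,1,-1)
        d=((hsv[...,2]<85)&(M>0)).astype(np.uint8)
        q,l,s,ce=cv2.connectedComponentsWithStats(d)
        for i in range(1,q):
            if s[i,4]>25: print('   hole',ce[i].round(1),'area',s[i,4],'bbox',s[i,2:4],'X@.01',ray(m,P,[ce[i]],.01)[0].round(4))
E
python3 -m creep '[[[-22,0,-23,0,0,0],[-22,0,-23,0,0,0],[-22,0,-23,0,0,0],[-22,0,-23,0,0,-1],[-22,0,-23,0,0,0]]]'; python3 -m creep '[[[0,0,0,0,0,0]]]'; python3 w.py w2
```

```text
time: 2.7
tool_pos: [0.4276, -0.2349, 0.3026]
tool_rot: [3.131, 0.002, 1.312]
contact_force: [0.0, -0.2, -0.2]
opening: 0.0918
time: 2.78
tool_pos: [0.4233, -0.2329, 0.2986]
tool_rot: [-3.142, -0.001, 1.309]
contact_force: [-0.8, 0.8, -1.1]
opening: 0.0916
tcp [ 0.4254 -0.2338  0.3008] yaw 74.99 grasp [ 0.4262 -0.234   0.1418]
white [324. 218.] [13. 89.]
white [244. 132.] [48. 97.]
```

View pics/w2.png

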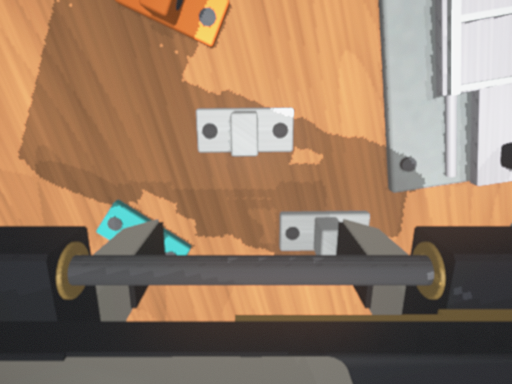

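A's holes are at (210,131) and (280,130). The jaw axis runs parallel to the bracket, and both look-alikes are clear of the finger paths.

```bash
python3 - <<'E'
from h import *
P=np.load('w2P.npy'); m=viewer.camera_model('wrist')
X=ray(m,P,[[210,131],[280.5,130]],.01); d=X[1]-X[0]
print(X.mean(0),np.linalg.norm(d),np.degrees(np.arctan2(d[1],d[0])))
X=ray(m,P,[[244,113],[244,155]],.042); print('blocktop',X,X.mean(0))
X=ray(m,P,[[245,108],[245,153]],.01); print('foot mid',X,X.mean(0),np.linalg.norm(X[1]-X[0]))
E
```

```text
[ 0.43191428 -0.18640144  0.01      ] 0.058101552980068395 -14.200182414777498
blocktop [[ 0.4355888  -0.17138288  0.042     ]
 [ 0.42758043 -0.20065177  0.042     ]] [ 0.43158461 -0.18601732  0.042     ]
foot mid [[ 0.43646581 -0.16897262  0.01      ]
 [ 0.42680927 -0.20438009  0.01      ]] [ 0.43163754 -0.18667635  0.01      ] 0.03670064628727904
```

```bash
python3 -m creep '[[[3,24,-5,0,0,0.4],[3,24,-5,0,0,0.4],[0,0,-10,0,0,0],[0,0,-12,0,0,0],[0,0,0,0,0,0]]]'; python3 -c "
from h import *
T=tcp();print(T[:3,3].round(4),(T[:3,3]+.159*T[:3,2]).round(4),T[:3,2].round(4))"
```

```text
time: 3.25
tool_pos: [0.4368, -0.185, 0.2743]
tool_rot: [3.121, 0.004, 1.315]
contact_force: [-0.4, 0.3, -0.3]
opening: 0.0919
[ 0.4368 -0.185   0.2743] [ 0.4399 -0.1865  0.1154] [ 0.0191 -0.0096 -0.9998]
```

```bash
cat > s.py <<'E'
from h import *
T=tcp();s=robot.observe();print('tcp',T[:3,3].round(4),'grasp',(T[:3,3]+.159*T[:3,2]).round(4),'yaw',np.degrees(np.arctan2(T[1,0],T[0,0])).round(2),'tilt rotvec deg (to fix)',np.degrees(np.cross(T[:3,2],[0,0,-1])).round(2),'F',s['contact_force'].round(1),'open',round(s['opening'],4),'t',round(s['time'],2))
E
for i in 1 2 3; do python3 -m creep '[[[0,0,0,0,0,0]]]' >/dev/null; python3 s.py; done
```

```text
tcp [ 0.438  -0.185   0.2754] grasp [ 0.4414 -0.1867  0.1165] yaw 75.36 tilt rotvec deg (to fix) [0.61 1.21 0.  ] F [-0.2 -0.6 -0.4] open 0.0917 t 3.33
tcp [ 0.4388 -0.1851  0.2764] grasp [ 0.4425 -0.187   0.1175] yaw 75.35 tilt rotvec deg (to fix) [0.67 1.31 0.  ] F [-0.7  0.1  0.6] open 0.0917 t 3.42
tcp [ 0.4395 -0.1854  0.2774] grasp [ 0.4434 -0.1875  0.1185] yaw 75.33 tilt rotvec deg (to fix) [0.73 1.41 0.  ] F [ 0.2 -0.6  0.6] open 0.0917 t 3.5
```

```bash
python3 -m creep '[[[-4,-0.5,-12,0.5,0.9,0.2],[-4,-0.5,-12,0.4,0.7,0.2],[0,0,-12,0,0,0]]]'>/dev/null; python3 s.py;  python3 -m creep '[[[0,0,-10,0,0,0]]]'>/dev/null; python3 s.py
```

```text
tcp [ 0.432  -0.1876  0.2427] grasp [ 0.4322 -0.1876  0.0837] yaw 75.74 tilt rotvec deg (to fix) [0.01 0.08 0.  ] F [-0.  -0.3  0.6] open 0.0914 t 3.75
tcp [ 0.4314 -0.1877  0.2313] grasp [ 0.4313 -0.1876  0.0723] yaw 75.71 tilt rotvec deg (to fix) [-0.04 -0.01 -0.  ] F [ 0.2 -0.4  0.7] open 0.0916 t 3.83
```

```bash
python3 -m creep '[[[0,0.6,-13,0,0,0],[0,0.5,-13,0,0,0],[0,0,-11,0,0,0]]]'>/dev/null; python3 s.py
```

```text
tcp [ 0.4294 -0.187   0.19  ] grasp [ 0.4287 -0.1865  0.0311] yaw 75.63 tilt rotvec deg (to fix) [-0.18 -0.26 -0.  ] F [ 0.4 -0.1  0.2] open 0.0916 t 4.08
```

```bash
python3 -m creep '[[[2.5,0,2,0,-0.2,0],[0,0,0,0,0,0],[0,0,0,0,0,0],[0,0,0,0,0,0]]]' 1 30 >/dev/null; python3 s.py; python3 -m creep '[[[0,0,-0.5,0,0,0],[0,0,-0.5,0,0,0],[0,0,-0.5,0,0,0],[0,0,-0.5,0,0,0],[0,0,-0.5,0,0,0]]]' >/dev/null; python3 s.py
```

```text
tcp [ 0.4307 -0.1874  0.1889] grasp [ 0.4296 -0.1862  0.0299] yaw 75.55 tilt rotvec deg (to fix) [-0.41 -0.4  -0.  ] F [ 0.2 -0.  -0. ] open 0.0699 t 4.42
tcp [ 0.4312 -0.1878  0.1883] grasp [ 0.4307 -0.187   0.0293] yaw 75.56 tilt rotvec deg (to fix) [-0.27 -0.18 -0.  ] F [ 1.  -0.1  2.4] open 0.0364 t 4.83
```

```bash
python3 -m creep '[[[0,0,2,0,0,0],[0,0,0.5,0,0,0],[0,0,0,0,0,0],[0,0,0,0,0,0]]]' >/dev/null; python3 s.py; python3 -m creep '[[[0,0,0,0,0,0],[0,0,0,0,0,0]]]' >/dev/null; python3 s.py
```

```text
tcp [ 0.431  -0.1876  0.1912] grasp [ 0.4305 -0.1868  0.0322] yaw 75.57 tilt rotvec deg (to fix) [-0.28 -0.2  -0.  ] F [ 0.6  0.2 -0.2] open 0.0199 t 5.17
tcp [ 0.431  -0.1876  0.1911] grasp [ 0.4304 -0.1868  0.0321] yaw 75.57 tilt rotvec deg (to fix) [-0.28 -0.2  -0.  ] F [0.7 0.6 1.3] open 0.0199 t 5.33
```

```bash
python3 -m creep '[[[0,0,10,0,0,0],[0,0,20,0,0,0],[0,0,25,0,0,0],[10,3,20,0,0,0],[20,6,8,0,0,1]]]' - 40 >/dev/null; python3 s.py; python3 -m creep '[[[25,7,0,0,0,1.5],[30,8,0,0,0,1.5],[30,8,0,0,0,1.5],[30,8,0,0,0,1.5],[20,5,0,0,0,1]]]' >/dev/null; python3 s.py
```

```text
tcp [ 0.4571 -0.1776  0.2732] grasp [ 0.4543 -0.1756  0.1142] yaw 76.43 tilt rotvec deg (to fix) [-0.73 -1.02 -0.  ] F [ 1.  -0.1 -1.1] open 0.0195 t 5.75
tcp [ 0.5959 -0.1396  0.2755] grasp [ 0.5928 -0.138   0.1165] yaw 83.6 tilt rotvec deg (to fix) [-0.57 -1.11 -0.  ] F [-0.   0.6 -1.5] open 0.0197 t 6.17
```

```bash
python3 -m creep '[[[20,5,0,0,0,0],[10,2,0,0,0,0],[0,0,0,0,0,0]]]' >/dev/null; python3 s.py;python3 -m creep '[[[0,0,0,0,0,0]]]' >/dev/null; python3 s.py
```

```text
tcp [ 0.63   -0.1299  0.273 ] grasp [ 0.6266 -0.1281  0.114 ] yaw 83.85 tilt rotvec deg (to fix) [-0.63 -1.21 -0.  ] F [-0.9 -0.  -1.8] open 0.0196 t 6.42
tcp [ 0.6298 -0.1295  0.272 ] grasp [ 0.6262 -0.1277  0.113 ] yaw 83.89 tilt rotvec deg (to fix) [-0.66 -1.32 -0.  ] F [-0.4 -0.3 -1.2] open 0.0198 t 6.5
```

```bash
python3 -m creep '[[[5,-1.2,-6,-0.4,-0.7,-0.2],[4,-1,-6,-0.3,-0.6,0],[0,0,-5,0,0,0]]]' >/dev/null; python3 s.py;python3 -m creep '[[[0,0,0,0,0,0]]]' >/dev/null; python3 s.py; python3 w.py w3
```

```text
tcp [ 0.6378 -0.1326  0.2539] grasp [ 0.6379 -0.1328  0.0949] yaw 83.63 tilt rotvec deg (to fix) [0.1  0.04 0.  ] F [-0.4  1.1 -1.3] open 0.0196 t 6.75
tcp [ 0.637  -0.1328  0.2522] grasp [ 0.6367 -0.133   0.0932] yaw 83.59 tilt rotvec deg (to fix) [ 0.06 -0.12  0.  ] F [ 0.4  0.5 -2. ] open 0.0197 t 6.83
tcp [ 0.6371 -0.1329  0.2527] yaw 83.58 grasp [ 0.6368 -0.1331  0.0937]
```

View pics/w3.png

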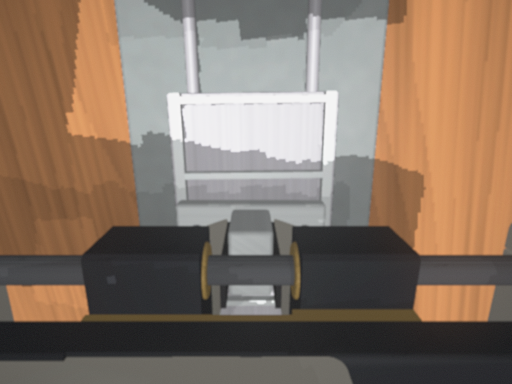

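The held bracket is level: its foot's front edge lies at row 203, columns 178-326. Ahead of it the pocket1/2 ridge is at row 175, and the far ridge is at row 97, columns 170-336.

```bash
python3 - <<'E'
from h import *
P=np.load('w3P.npy'); m=viewer.camera_model('wrist')
im=cv2.cvtColor(cv2.imread('pics/w3.png'),cv2.COLOR_BGR2GRAY)
print('col252',im[85:110,215].tolist(),'\n',im[165:225,215].tolist())
print('row140',im[140,165:200].tolist(),im[140,310:345].tolist())
print('foot row 212',im[212,165:200].tolist(),im[212,310:345].tolist())
u=np.array([np.cos(np.radians(-6.4)),np.sin(np.radians(-6.4)),0]);v=np.array([-u[1],u[0],0])
for n,px,z in(('far ridge',[253,98],.036),('ridge12',[253,175],.036),('foot edge',[253,202.5],.0717),('ridge L/R',[[178,140],[329,140]],.036),('foot L/R',[[178,212],[326,212]],.0717)):
    X=ray(m,P,np.atleast_2d(px),z); print(n,X.round(4).tolist(),'v',(X@v).round(4),'u',(X@u).round(4))
T=tcp();G=T[:3,3]+.159*T[:3,2];print('grasp u,v',G@u,G@v)
E
```

```text
col252 [181, 184, 183, 183, 184, 182, 181, 182, 205, 229, 240, 243, 244, 244, 244, 244, 244, 242, 225, 206, 220, 235, 239, 238, 238] 
 [165, 164, 164, 165, 162, 152, 139, 155, 186, 203, 206, 204, 204, 196, 180, 166, 163, 162, 164, 163, 162, 163, 164, 162, 163, 164, 161, 157, 150, 149, 147, 146, 148, 148, 138, 124, 116, 118, 128, 141, 152, 159, 168, 175, 176, 177, 177, 177, 177, 176, 173, 175, 175, 177, 177, 176, 167, 146, 121, 112]
row140 [128, 128, 128, 128, 126, 134, 159, 190, 213, 216, 213, 204, 199, 197, 205, 223, 232, 199, 152, 189, 236, 242, 238, 231, 228, 227, 226, 225, 223, 227, 234, 238, 239, 239, 239] [233, 231, 230, 229, 230, 230, 229, 229, 228, 231, 230, 211, 160, 178, 234, 245, 245, 244, 244, 244, 244, 244, 244, 243, 233, 206, 177, 180, 185, 186, 185, 185, 185, 184, 184]
foot row 212 [112, 112, 113, 113, 113, 114, 115, 112, 113, 113, 116, 127, 150, 167, 174, 177, 176, 177, 176, 177, 177, 176, 176, 177, 176, 178, 177, 177, 176, 176, 177, 177, 177, 177, 178] [175, 175, 175, 175, 175, 176, 175, 174, 174, 174, 175, 175, 171, 162, 153, 153, 165, 169, 169, 163, 151, 133, 121, 114, 114, 113, 114, 113, 114, 114, 114, 114, 114, 113, 114]
far ridge [[0.6469, -0.0612, 0.036]] v [0.0113] u [0.6497]
ridge12 [[0.6418, -0.1072, 0.036]] v [-0.035] u [0.6498]
foot edge [[0.6409, -0.1134, 0.0717]] v [-0.0413] u [0.6496]
ridge L/R [[0.599, -0.0805, 0.036], [0.69, -0.0907, 0.036]] v [-0.0132 -0.0132] u [0.6042 0.6958]
foot L/R [[0.601, -0.1143, 0.0717], [0.6786, -0.1229, 0.0717]] v [-0.0466 -0.0465] u [0.61  0.688]
grasp u,v 0.6477026334377554 -0.061274436731369536
```

```bash
python3 -m creep '[[[1.6,1.5,-7,0,0.1,0],[1.2,1.0,-7,0,0.1,0],[0.6,0,-6,0,0.1,0]]]' >/dev/null; python3 s.py; python3 -c "
from h import *
T=tcp();G=T[:3,3]+.159*T[:3,2];c,s=np.cos(np.radians(6.4)),np.sin(np.radians(6.4));print('u err mm',1e3*(.6493-(G[0]*c-G[1]*s)),'v err',1e3*(-.0587-(G[0]*s+G[1]*c)))"
```

```text
tcp [ 0.6405 -0.1309  0.233 ] grasp [ 0.6398 -0.1313  0.074 ] yaw 83.52 tilt rotvec deg (to fix) [ 0.12 -0.27  0.  ] F [-0.1  0.  -1.8] open 0.0195 t 7.13
u err mm -1.1160274907654477 v err 0.4407454679132977
```

```bash
python3 -m creep '[[[0,0.3,-5,0,0,0],[0,0.3,-4,0,0,0],[0,0,-2,0,0,0]]]' >/dev/null; python3 s.py; python3 -c "
from h import *
T=tcp();G=T[:3,3]+.159*T[:3,2];c,s=np.cos(np.radians(6.4)),np.sin(np.radians(6.4));print('u err mm',1e3*(.6493-(G[0]*c-G[1]*s)),'v err',1e3*(-.0587-(G[0]*s+G[1]*c)))"
```

```text
tcp [ 0.6403 -0.1301  0.221 ] grasp [ 0.6393 -0.1304  0.062 ] yaw 83.53 tilt rotvec deg (to fix) [ 0.1  -0.36  0.  ] F [-10.7   0.7  24.4] open 0.0197 t 7.38
u err mm -0.5603917273757641 v err -0.39441808550749746
```

```bash
python3 -m creep '[[[0,0,0.7,0,0,0],[0,0,1,0,0,0],[0,0,1,0,0,0],[0,0,2,0,0,0],[0,0,10,0,0,0]]]' -0.2 30 >/dev/null; python3 s.py;  python3 -m creep '[[[0,0,20,0,0,0],[0,0,20,0,0,0],[-20,-15,15,0,0,-1],[-30,-25,10,0,0,-2],[-35,-30,5,0,0,-3]]]' -1 >/dev/null; python3 s.py
```

```text
tcp [ 0.6401 -0.1299  0.2353] grasp [ 0.6388 -0.1301  0.0763] yaw 83.54 tilt rotvec deg (to fix) [ 0.07 -0.45  0.  ] F [-0.2  0.5  0.4] open 0.0484 t 7.8
tcp [ 0.5598 -0.194   0.3104] grasp [ 0.5595 -0.1942  0.1514] yaw 77.94 tilt rotvec deg (to fix) [ 0.06 -0.11  0.  ] F [ 0.7 -0.9 -0.6] open 0.0817 t 8.22
```

```bash
python3 -m creep '[[[-20,-33,0,0,0,-1],[-20,-33,0,0,0,-1],[-20,-33,0,0,0,0],[-16,-28,-4,0,0,0],[-8,-18,-4,0,0,0]]]' >/dev/null; python3 -m creep '[[[-2,-2,0,0,0,0]]]' >/dev/null; python3 s.py; python3 w.py w4; python3 - <<'E'
from h import *
im,m,P=cam('top'); cv2.imwrite('pics/top1.png',im)
w=cv2.imread('pics/w4.png'); t=cv2.resize(im[100:240,130:340],None,fx=1.9,fy=1.9)
o=np.zeros((max(384,t.shape[0]),800,3),np.uint8); o[:300,:400]=cv2.resize(w,(400,300)); o[:t.shape[0],401:401+t.shape[1]]=t[:,:399]; cv2.imwrite('pics/c4.png',o)
E
```

```text
tcp [ 0.4646 -0.35    0.3116] grasp [ 0.4656 -0.3516  0.1527] yaw 75.54 tilt rotvec deg (to fix) [0.57 0.36 0.  ] F [-0.5  0.4  0.9] open 0.0917 t 8.72
tcp [ 0.4648 -0.3492  0.312 ] yaw 75.54 grasp [ 0.4659 -0.3508  0.153 ]
white [244. 112.] [45. 95.]
white [408.  32.] [ 65. 206.]
   hole [445.7   8.4] area 1042 bbox [75 24] X@.01 [ 0.6507 -0.2555  0.01  ]
```

View pics/c4.png

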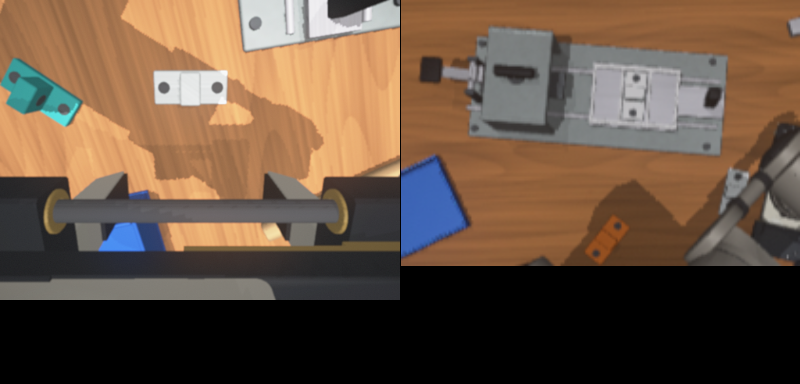

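A sits in the middle pocket. B in the wrist view has its holes at about (209,112) and (278,111) and its foot between rows 90 and 133.

```bash
python3 - <<'E'
from h import *
P=np.load('w4P.npy'); m=viewer.camera_model('wrist')
im=cv2.cvtColor(cv2.imread('pics/w4.png'),cv2.COLOR_BGR2GRAY).astype(float)
h=[]
for x,y in((209,112),(278,111)):
    s=im[y-9:y+10,x-9:x+10]; yy,xx=np.mgrid[-9:10,-9:10]; w=np.clip(120-s,0,None); h.append([x+(w*xx).sum()/w.sum(),y+(w*yy).sum()/w.sum()])
X=ray(m,P,h,.01); d=X[1]-X[0]; print(h,X.mean(0),np.linalg.norm(d),np.degrees(np.arctan2(d[1],d[0])))
print(im[80:145,225].astype(int).tolist())
E
```

```text
[[np.float64(209.276941846279), np.float64(111.7840585603904)], [np.float64(277.65838150289017), np.float64(111.5942196531792)]] [ 0.47670357 -0.29226661  0.01      ] 0.0580581380487668 -14.337342176069907
[138, 135, 136, 135, 135, 134, 135, 133, 132, 140, 168, 202, 222, 229, 230, 231, 230, 228, 228, 229, 230, 230, 230, 229, 231, 231, 231, 230, 231, 233, 233, 232, 230, 227, 227, 228, 228, 229, 229, 229, 228, 227, 226, 226, 227, 228, 228, 228, 227, 228, 228, 223, 197, 162, 143, 139, 140, 140, 142, 143, 141, 142, 142, 140, 141]
```

```bash
python3 -m creep '[[[6,25,-15,0.3,0.2,0],[6,25,-15,0.3,0.2,0],[1,6,-20,0,0,0],[1,1,-15,0,0,0]]]' -0.3 >/dev/null; python3 s.py
```

```text
tcp [ 0.4829 -0.2858  0.2509] grasp [ 0.4843 -0.2864  0.0919] yaw 75.65 tilt rotvec deg (to fix) [0.22 0.5  0.  ] F [-0.  -0.2  0.5] open 0.0697 t 9.15
```

```bash
python3 -m creep '[[[-4,-4,-12,0.2,0.4,0],[-2.5,-3,-12,0,0.1,0],[0,0,-10,0,0,0]]]' >/dev/null; python3 s.py;
```

```text
tcp [ 0.4784 -0.288   0.2155] grasp [ 0.4783 -0.2878  0.0565] yaw 76.11 tilt rotvec deg (to fix) [-0.06 -0.04 -0.  ] F [ 0.2 -0.4  0.2] open 0.0599 t 9.4
```

```bash
python3 -m creep '[[[-1,-3,-9,0,0,-0.2],[-0.5,-1.5,-9,0,0,-0.2],[0,0,-3,0,0,0]]]' >/dev/null; python3 s.py;python3 -m creep '[[[0,0,0,0,0,0]]]' >/dev/null; python3 s.py;
```

```text
tcp [ 0.4773 -0.2918  0.192 ] grasp [ 0.4771 -0.2915  0.033 ] yaw 75.76 tilt rotvec deg (to fix) [-0.13 -0.1  -0.  ] F [-0.6  0.4  0.3] open 0.0599 t 9.65
tcp [ 0.4773 -0.292   0.1913] grasp [ 0.4769 -0.2915  0.0323] yaw 75.74 tilt rotvec deg (to fix) [-0.17 -0.15 -0.  ] F [ 0.2  0.2 -0.2] open 0.0596 t 9.73
```

```bash
python3 -m creep '[[[0,-0.5,1,0,0,0],[0,0,0.3,0,0,0],[0,0,0.3,0,0,0],[0,0,0.3,0,0,0],[0,0,0,0,0,0]]]' 1 40 >/dev/null; python3 s.py;python3 -m creep '[[[0,0,0,0,0,0],[0,0,0,0,0,0],[0,0,0,0,0,0],[0,0,0,0,0,0]]]' >/dev/null; python3 s.py
```

```text
tcp [ 0.4778 -0.2933  0.1951] grasp [ 0.4778 -0.2932  0.0361] yaw 75.69 tilt rotvec deg (to fix) [-0.06 -0.   -0.  ] F [ 0.2 -0.1  0.3] open 0.0311 t 10.15
tcp [ 0.4777 -0.2933  0.1956] grasp [ 0.4778 -0.2932  0.0366] yaw 75.69 tilt rotvec deg (to fix) [-0.03  0.03  0.  ] F [ 0.6 -0.5 -0.7] open 0.0197 t 10.48
```

```bash
python3 -m creep '[[[0,0,10,0,0,0],[0,5,22,0,0,0],[0,15,28,0,0,0],[3,25,25,0,0,1],[12,30,12,0,0,1]]]' >/dev/null; python3 s.py; python3 -m creep '[[[25,25,0,0,0,1],[32,12,0,0,0,2],[35,0,0,0,0,2],[27,0,0,0,0,1],[12,0,0,0,0,0]]]' >/dev/null; python3 s.py;python3 -m creep '[[[0,0,0,0,0,0]]]' >/dev/null; python3 s.py
```

```text
tcp [ 0.4901 -0.2201  0.2939] grasp [ 0.489  -0.2194  0.1349] yaw 77.32 tilt rotvec deg (to fix) [-0.26 -0.4  -0.  ] F [ 2.1 -1.1 -1.4] open 0.0196 t 10.9
tcp [ 0.6247 -0.1742  0.304 ] grasp [ 0.6248 -0.1739  0.145 ] yaw 83.86 tilt rotvec deg (to fix) [-0.12  0.02  0.  ] F [-1.3  0.3 -3.2] open 0.0197 t 11.32
tcp [ 0.6266 -0.1735  0.3044] grasp [ 0.627  -0.1732  0.1454] yaw 83.96 tilt rotvec deg (to fix) [-0.09  0.12  0.  ] F [-1.4 -0.1 -1.5] open 0.0196 t 11.4
```

```bash
cat > e.py <<'E'
import sys
from h import *
u,v=float(sys.argv[1]),float(sys.argv[2])
T=tcp();G=T[:3,3]+.159*T[:3,2];c,s=np.cos(np.radians(6.4)),np.sin(np.radians(6.4))
e=np.array([c*u+s*v-G[0],-s*u+c*v-G[1]])*1e3
print('go x,y mm',e.round(1),'e_u,e_v',(e[0]*c-e[1]*s).round(1),(e[0]*s+e[1]*c).round(1))
E
python3 -m creep '[[[4,-2,-15,0,0,-0.3],[3,-1,-18,0,0,0],[0.5,0,-18,0,0,0],[0.5,0,-10,0,0,0]]]' >/dev/null; python3 s.py; python3 e.py .6493 -.1047;python3 -m creep '[[[0,0,0,0,0,0]]]' >/dev/null; python3 s.py;python3 e.py .6493 -.1047
```

```text
tcp [ 0.6335 -0.1768  0.2426] grasp [ 0.6343 -0.1769  0.0836] yaw 83.59 tilt rotvec deg (to fix) [0.01 0.3  0.  ] F [-1.8  0.1 -2.3] open 0.0195 t 11.73
go x,y mm [-0.8  0.4] e_u,e_v -0.8 0.4
tcp [ 0.6321 -0.177   0.2395] grasp [ 0.6321 -0.1767  0.0805] yaw 83.53 tilt rotvec deg (to fix) [-0.11 -0.01 -0.  ] F [-0.6 -0.6 -1.8] open 0.02 t 11.82
go x,y mm [1.5 0.2] e_u,e_v 1.5 0.4
```

```bash
python3 -m creep '[[[1.2,0.4,-5,0,0,0],[0.8,0.2,-5,0,0,0],[0,0,-3,0,0,0]]]' >/dev/null; python3 s.py; python3 e.py .6493 -.1047
```

```text
tcp [ 0.6332 -0.1772  0.2261] grasp [ 0.633  -0.1769  0.0671] yaw 83.43 tilt rotvec deg (to fix) [-0.12 -0.06 -0.  ] F [-0.7 -0.1 -2.2] open 0.0197 t 12.07
go x,y mm [0.6 0.5] e_u,e_v 0.5 0.5
```

```bash
python3 -m creep '[[[0,0.3,-1,0,0,0],[0,0,-0.5,0,0,0]]]' >/dev/null; python3 s.py; python3 -m creep '[[[0,0,0.5,0,0,0],[0,0,1,0,0,0],[0,0,1,0,0,0],[0,0,2,0,0,0],[0,0,10,0,0,0]]]' -0.2 30 >/dev/null; python3 s.py;  python3 -m creep '[[[0,0,20,0,0,0],[0,0,20,0,0,0],[0,0,20,0,0,0],[0,0,10,0,0,0],[0,0,0,0,0,0]]]' >/dev/null; python3 s.py; python3 w.py w5;cd pics; python3 -c "
import cv2
a=cv2.imread('w5.png');cv2.imwrite('w5c.png',a[0:384,:])"
```

```text
tcp [ 0.6332 -0.1772  0.2257] grasp [ 0.6332 -0.177   0.0667] yaw 83.41 tilt rotvec deg (to fix) [-0.07  0.01  0.  ] F [ 0.7 -0.1 -1.6] open 0.0198 t 12.23
tcp [ 0.6334 -0.1771  0.2413] grasp [ 0.6336 -0.177   0.0823] yaw 83.42 tilt rotvec deg (to fix) [-0.05  0.08  0.  ] F [-1.2 -0.4 -0.4] open 0.0486 t 12.65
tcp [ 0.6335 -0.1769  0.3193] grasp [ 0.6343 -0.177   0.1603] yaw 83.43 tilt rotvec deg (to fix) [0.03 0.31 0.  ] F [ 0.  -0.2  0. ] open 0.055 t 13.07
tcp [ 0.6334 -0.1769  0.3185] yaw 83.43 grasp [ 0.6342 -0.177   0.1595]
```

View pics/w5c.png

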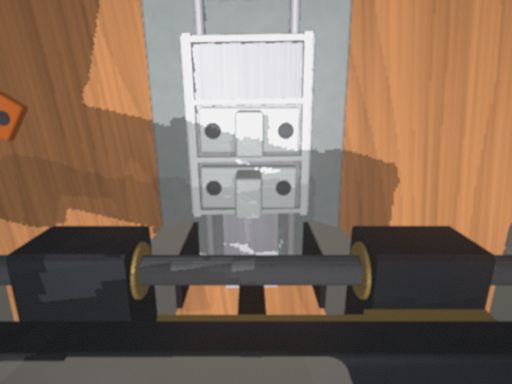

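Both brackets sit flat in pockets 0 and 1, with their holes at rows 188 and 131. Next, the handle post.

```bash
python3 -m creep '[[[-2,-20,8,0,0,0],[-3,-36,8,0,0,0],[-4,-38,8,0,0,0],[-4,-30,4,0,0,0],[-1,-12,2,0,0,0]]]' >/dev/null; python3 s.py; python3 w.py w6; python3 - <<'E'
from h import *
P=np.load('w6P.npy'); m=viewer.camera_model('wrist'); im=cv2.imread('pics/w6.png')
print('expect px',proj(m,P,[.628,-.2543,.13]))
k=(im.max(2)<60).astype(np.uint8); k[222:]=0
c,s=np.cos(np.radians(6.4)),np.sin(np.radians(6.4))
for q in cv2.findContours(k,cv2.RETR_EXTERNAL,cv2.CHAIN_APPROX_SIMPLE)[0]:
    if cv2.contourArea(q)>300:
        x,y,w,h=cv2.boundingRect(q); print(x,y,w,h)
cv2.imwrite('pics/w6c.png',cv2.resize(im[60:230,150:350],None,fx=3,fy=3))
E
```

```text
tcp [ 0.6185 -0.3122  0.344 ] grasp [ 0.618  -0.3115  0.185 ] yaw 83.91 tilt rotvec deg (to fix) [-0.28 -0.17 -0.  ] F [-0.1 -0.5 -0.2] open 0.0553 t 13.53
tcp [ 0.6183 -0.3133  0.344 ] yaw 83.83 grasp [ 0.6179 -0.3126  0.185 ]
expect px [[255.99847268 124.10863472]]
```

View pics/w6c.png

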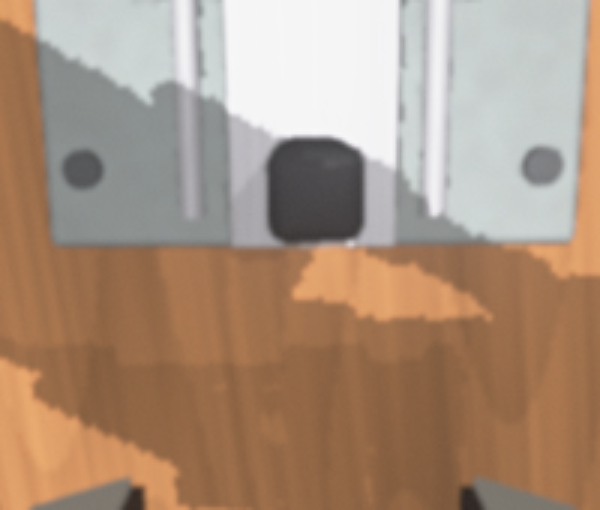

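The post is seen almost end-on, at about (255,123) in the full image, with the carriage bar beneath it.

```bash
python3 - <<'E'
from h import *
P=np.load('w6P.npy'); m=viewer.camera_model('wrist')
c,s=np.cos(np.radians(6.4)),np.sin(np.radians(6.4))
for px,z in(([255,122],.13),([239,122],.13),([271,122],.13),([255,106],.13),([255,141],.13),([255,141],.04),([254.6,120],.04)):
    X=ray(m,P,[px],z)[0]; print(px,z,X.round(4),'u',(X[0]*c-X[1]*s).round(4),'v',(X[0]*s+X[1]*c).round(4))
E
python3 e.py .650 -.1835
```

```text
[255, 122] 0.13 [ 0.6275 -0.253   0.13  ] u 0.6518 v -0.1815
[239, 122] 0.13 [ 0.6181 -0.252   0.13  ] u 0.6424 v -0.1815
[271, 122] 0.13 [ 0.6369 -0.254   0.13  ] u 0.6613 v -0.1814
[255, 106] 0.13 [ 0.6285 -0.2439  0.13  ] u 0.6517 v -0.1723
[255, 141] 0.13 [ 0.6264 -0.2642  0.13  ] u 0.6519 v -0.1927
[255, 141] 0.04 [ 0.6262 -0.2754  0.04  ] u 0.653 v -0.2039
[254.6, 120] 0.04 [ 0.6277 -0.2574  0.04  ] u 0.6525 v -0.1858
go x,y mm [ 7.6 57.8] e_u,e_v 1.1 58.3
```

```bash
python3 -m creep '[[[4,24,0,0,0,-0.2],[4,24,0,0,0,-0.2],[1,8,-5,0,0,0],[0,0,-8,0,0,0]]]' -0.2 >/dev/null; python3 s.py;python3 e.py .6515 -.182
```

```text
tcp [ 0.6267 -0.2568  0.3268] grasp [ 0.6258 -0.2557  0.1679] yaw 83.1 tilt rotvec deg (to fix) [-0.42 -0.32 -0.  ] F [-0.6  0.6 -0.4] open 0.0549 t 13.92
go x,y mm [1.3 2.2] e_u,e_v 1.1 2.3
```

```bash
python3 -m creep '[[[0.5,1,-14,-0.4,-0.3,0.3],[0.5,0,-14,0,0,0.2],[0.3,0,-14,0,0,0],[0.3,0,-8,0,0,0]]]' -0.2 >/dev/null; python3 s.py;python3 e.py .6515 -.182
```

```text
tcp [ 0.6282 -0.2533  0.2706] grasp [ 0.6277 -0.2531  0.1116] yaw 83.95 tilt rotvec deg (to fix) [-0.07 -0.2  -0.  ] F [ 0.1 -0.1 -0.3] open 0.0551 t 14.25
go x,y mm [-0.5 -0.4] e_u,e_v -0.5 -0.4
```

```bash
python3 -m creep '[[[0,0,2,0,0,-0.3],[0,0,1,0,0,0],[0,0,0,0,0,0],[0,0,0,0,0,0],[0,0,0,0,0,0]]]' 1 50 >/dev/null; python3 s.py; python3 -m creep '[[[0,0,0,0,0,0],[0,0,0,0,0,0]]]'>/dev/null; python3 s.py
```

```text
tcp [ 0.6278 -0.2536  0.2709] grasp [ 0.6266 -0.253   0.1119] yaw 83.65 tilt rotvec deg (to fix) [-0.19 -0.46 -0.  ] F [-0.1 -0.4 -0.3] open 0.0262 t 14.67
tcp [ 0.6279 -0.2537  0.2716] grasp [ 0.6268 -0.2533  0.1126] yaw 83.66 tilt rotvec deg (to fix) [-0.16 -0.38 -0.  ] F [ 0.  -0.5 -6.5] open 0.0197 t 14.83
```

```bash
python3 -m creep '[[[0.2,2,0,0,0,0],[0.2,2,0,0,0,0]]]'>/dev/null; python3 s.py; python3 -m creep '[[[0.3,3,0,0,0,0],[0.3,3,0,0,0,0]]]'>/dev/null; python3 s.py
```

```text
tcp [ 0.6279 -0.2516  0.2716] grasp [ 0.627  -0.2518  0.1126] yaw 83.66 tilt rotvec deg (to fix) [ 0.09 -0.35  0.  ] F [ -2.1 -10.   -4.5] open 0.0194 t 15.0
tcp [ 0.6279 -0.2497  0.2716] grasp [ 0.627  -0.2514  0.1127] yaw 83.59 tilt rotvec deg (to fix) [ 0.6 -0.3  0. ] F [ -1.4 -12.2  -5. ] open 0.0199 t 15.17
```

```bash
python3 -m creep '[[[0.3,3,0,0.6,0,0],[0.3,3,0,0.6,0,0]]]'>/dev/null; python3 s.py; python3 -m creep '[[[0.3,3,0,0.6,0,0]]]'>/dev/null; python3 s.py
```

```text
tcp [ 0.6277 -0.2498  0.2717] grasp [ 0.6271 -0.2503  0.1127] yaw 83.53 tilt rotvec deg (to fix) [ 0.17 -0.21  0.  ] F [ -0.6 -15.6  -7. ] open 0.0198 t 15.33
tcp [ 0.6276 -0.25    0.2717] grasp [ 0.6272 -0.25    0.1127] yaw 83.5 tilt rotvec deg (to fix) [-0.02 -0.16 -0.  ] F [ -1.2 -16.1  -6.4] open 0.0194 t 15.42
```

```bash
python3 -m creep '[[[0.4,4,0,0.3,0,0],[0.4,4,0,0.3,0,0]]]'>/dev/null; python3 s.py; python3 -m creep '[[[0.4,4,0,0.3,0,0]]]'>/dev/null; python3 s.py
```

```text
tcp [ 0.6275 -0.2485  0.2717] grasp [ 0.6273 -0.2489  0.1127] yaw 83.42 tilt rotvec deg (to fix) [ 0.14 -0.1   0.  ] F [  0.5 -11.7  -4.9] open 0.0198 t 15.58
tcp [ 0.6276 -0.2472  0.2716] grasp [ 0.6274 -0.2476  0.1127] yaw 83.4 tilt rotvec deg (to fix) [ 0.15 -0.07  0.  ] F [ 0.3 -9.1 -4.5] open 0.0199 t 15.67
```

```bash
python3 -m creep '[[[0.4,4,0,0.2,0,0],[0.4,4,0,0.2,0,0],[0.4,4,0,0.2,0,0]]]'>/dev/null; python3 s.py; python3 -m creep '[[[0.4,4,0,0.2,0,0],[0.4,4,0,0,0,0],[0.5,5,0,0,0,0]]]'>/dev/null; python3 s.py;python3 e.py .6515 -.002
```

```text
tcp [ 0.6282 -0.2395  0.2716] grasp [ 0.6282 -0.2396  0.1126] yaw 83.39 tilt rotvec deg (to fix) [ 0.05 -0.03  0.  ] F [ 1.5 -2.7 -3.1] open 0.0195 t 15.92
tcp [ 0.6295 -0.2268  0.2716] grasp [ 0.6294 -0.2268  0.1126] yaw 83.43 tilt rotvec deg (to fix) [ 0.02 -0.03  0.  ] F [ 0.6 -3.1 -2.8] open 0.02 t 16.17
go x,y mm [ 17.8 152.2] e_u,e_v 0.7 153.3
```

Free and running at about 3 N. Continuing steadily.

```bash
for i in 1 2 3; do python3 -m creep '[[[0.8,7,0,0,0,0],[0.8,7,0,0,0,0],[0.8,7,0,0,0,0],[0.8,7,0,0,0,0],[0.8,7,0,0,0,0]]]'>/dev/null; python3 s.py; done;python3 e.py .6515 -.002
```

```text
tcp [ 0.6336 -0.1878  0.2716] grasp [ 0.6333 -0.1879  0.1126] yaw 83.48 tilt rotvec deg (to fix) [ 0.04 -0.1   0.  ] F [-0.1 -3.8 -4.2] open 0.0196 t 16.58
tcp [ 0.6377 -0.1482  0.2716] grasp [ 0.6372 -0.1482  0.1126] yaw 83.52 tilt rotvec deg (to fix) [ 0.03 -0.17  0.  ] F [-0.7 -4.  -2.9] open 0.02 t 17.0
tcp [ 0.6417 -0.1092  0.2716] grasp [ 0.6411 -0.1093  0.1126] yaw 83.51 tilt rotvec deg (to fix) [ 0.01 -0.23  0.  ] F [-2.6 -3.  -3.3] open 0.0197 t 17.42
go x,y mm [ 6.1 34.7] e_u,e_v 2.2 35.1
```

```bash
python3 -m creep '[[[0.6,6,0,0,0,0],[0.5,5,0,0,0,0],[0.4,4,0,0,0,0]]]'>/dev/null; python3 s.py; for i in 1 2 3 4; do python3 -m creep '[[[0.3,3,0,0,0,0],[0.3,3,0,0,0,0]]]'>/dev/null; python3 s.py; done
```

```text
tcp [ 0.6435 -0.0917  0.2716] grasp [ 0.6428 -0.0916  0.1126] yaw 83.55 tilt rotvec deg (to fix) [-0.   -0.22 -0.  ] F [-1.3 -2.8 -3.2] open 0.0199 t 17.67
tcp [ 0.6442 -0.0846  0.2716] grasp [ 0.6436 -0.0846  0.1126] yaw 83.57 tilt rotvec deg (to fix) [-0.   -0.23 -0.  ] F [-1.  -3.5 -3.4] open 0.0194 t 17.83
tcp [ 0.6448 -0.0782  0.2716] grasp [ 0.6442 -0.0782  0.1126] yaw 83.55 tilt rotvec deg (to fix) [ 0.   -0.23  0.  ] F [-1.8 -2.6 -3.2] open 0.0198 t 18.0
tcp [ 0.6453 -0.0734  0.2716] grasp [ 0.6446 -0.074   0.1126] yaw 83.55 tilt rotvec deg (to fix) [ 0.23 -0.25  0.  ] F [ -4.4 -20.   -2.9] open 0.0196 t 18.17
tcp [ 0.6455 -0.072   0.2716] grasp [ 0.6446 -0.0741  0.1126] yaw 83.46 tilt rotvec deg (to fix) [ 0.75 -0.33  0.  ] F [ -3.8 -15.8  -3.1] open 0.0194 t 18.33
```

```bash
python3 -m creep '[[[0,0,0,0.3,0,0],[0,0,0,0,0,0]]]'>/dev/null; python3 s.py; python3 -m creep '[[[0,0,0,0,0,0],[0,0,0,0,0,0],[0,0,0,0,0,0],[0,0,0,0,0,0]]]' -0.2 >/dev/null; python3 s.py; python3 -m creep '[[[0,0,10,0,0,0],[0,0,20,0,0,0],[0,0,25,0,0,0],[0,0,25,0,0,0],[0,-10,10,0,0,0]]]'>/dev/null; python3 s.py
```

```text
tcp [ 0.6455 -0.073   0.2716] grasp [ 0.6446 -0.0742  0.1126] yaw 83.35 tilt rotvec deg (to fix) [ 0.43 -0.32  0.  ] F [-1.7  0.8 -2.2] open 0.0201 t 18.5
tcp [ 0.6461 -0.071   0.2729] grasp [ 0.6457 -0.0716  0.1139] yaw 83.23 tilt rotvec deg (to fix) [ 0.21 -0.16  0.  ] F [ 0.5  0.1 -0.4] open 0.0416 t 18.83
tcp [ 0.6452 -0.0777  0.3661] grasp [ 0.6439 -0.0776  0.2071] yaw 83.36 tilt rotvec deg (to fix) [-0.01 -0.49 -0.  ] F [ 1.   0.8 -0.3] open 0.055 t 19.25
```

```bash
python3 -m creep '[[[1,6,18,0,0.2,0],[1,6,18,0,0.2,0],[0,4,18,0,0,0],[0,0,0,0,0,0]]]'>/dev/null; python3 s.py; python3 w.py w7; python3 - <<'E'
from h import *
P=np.load('w7P.npy'); m=viewer.camera_model('wrist'); im=cv2.imread('pics/w7.png')
t=viewer.camera_model('top'); PT=np.array(t['pose']); print('top est handle',ray(t,PT,[[189.5,138]],.191),'pad',ray(t,PT,[[145,136]],.146))
cv2.imwrite('pics/w7c.png',cv2.resize(im[0:230,130:380],None,fx=2.6,fy=2.6))
E
```

```text
tcp [ 0.6466 -0.0618  0.4305] grasp [ 0.6456 -0.062   0.2715] yaw 83.27 tilt rotvec deg (to fix) [ 0.07 -0.36  0.  ] F [0.2 0.5 0.7] open 0.0551 t 19.58
tcp [ 0.6465 -0.062   0.4286] yaw 83.27 grasp [ 0.6452 -0.0622  0.2696]
top est handle [[0.65144112 0.04416209 0.191     ]] pad [[0.66809927 0.18059037 0.146     ]]
```

View pics/w7c.png

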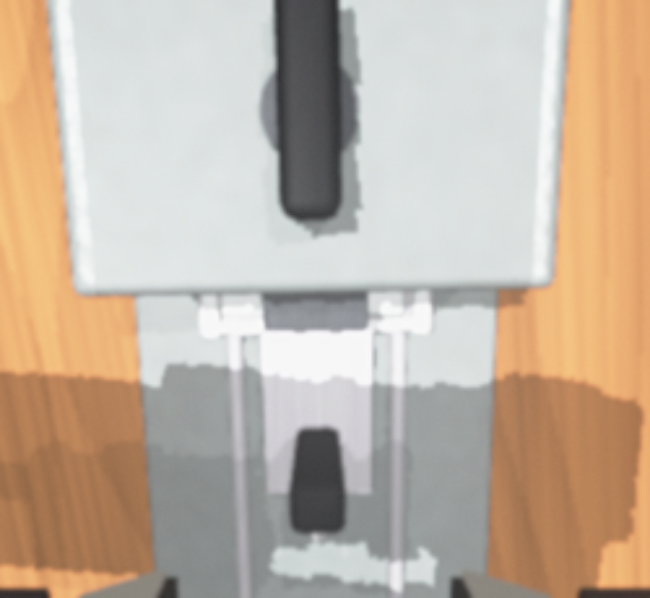

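The T-handle bar runs up the crop, centred on column 309, with its near end at about row 205-218. The bridge top ends at row 290 and the post stands at (318,480). The carriage is in.

```bash
python3 - <<'E'
from h import *
P=np.load('w7P.npy'); m=viewer.camera_model('wrist')
f=lambda L,z:ray(m,P,np.array(L,float)/2.6+[130,0],z)
print('near end',f([[311,205]],.191),f([[311,218]],.170))
X=f([[308,20],[310,180]],.191);print(X,'yaw',np.degrees(np.arctan2(*(X[0]-X[1])[[1,0]])),'w',np.linalg.norm(np.diff(f([[280,150],[339,150]],.191),axis=0)))
Y=f([[80,292],[548,286]],.152);print('bridge front',Y,Y.mean(0),np.degrees(np.arctan2(*(Y[1]-Y[0])[[1,0]])))
E
```

```text
near end [[0.65521395 0.02171089 0.191     ]] [[0.65477834 0.0194518  0.17      ]]
[[0.65937759 0.06275047 0.191     ]
 [0.65565846 0.02754273 0.191     ]] yaw 83.9699892972023 w 0.014399190047454921
bridge front [[ 0.58322499  0.00723849  0.152     ]
 [ 0.72285556 -0.00745876  0.152     ]] [ 6.53040277e-01 -1.10130697e-04  1.52000000e-01] -6.008719790167087
```

```bash
python3 -m creep '[[[3,24,-5,0,-0.3,0.4],[4,33,-8,0,0,0.3],[3,33,-8,0,0,0],[2,16,-8,0,0,0],[0,4,-5,0,0,0]]]'>/dev/null; python3 s.py; python3 -m creep '[[[0,0,0,0,0,0]]]'>/dev/null; python3 s.py
```

```text
tcp [0.6576 0.0491 0.3921] grasp [0.6571 0.0488 0.2331] yaw 83.68 tilt rotvec deg (to fix) [ 0.11 -0.19  0.  ] F [ 0.2 -0.1  0.9] open 0.0552 t 20.05
tcp [0.6572 0.0502 0.3899] grasp [0.6561 0.05   0.2309] yaw 83.8 tilt rotvec deg (to fix) [ 0.09 -0.4   0.  ] F [-0.5  0.  -0.9] open 0.0551 t 20.13
```

Lower to TCP 0.339 in guarded steps.

```bash
python3 -m creep '[[[0.8,0,-12,0,-0.3,0],[0.5,0,-12,0,0,0],[0.3,0,-12,0,0,0]]]'>/dev/null; python3 s.py; python3 -m creep '[[[0.3,0,-8,0,0,0],[0,0,-3,0,0,0]]]'>/dev/null; python3 s.py
```

```text
tcp [0.6589 0.0479 0.3547] grasp [0.6591 0.0474 0.1957] yaw 83.79 tilt rotvec deg (to fix) [0.17 0.09 0.  ] F [-1.  -0.9  0.1] open 0.0552 t 20.38
tcp [0.6588 0.0452 0.3409] grasp [0.6584 0.0447 0.1819] yaw 83.65 tilt rotvec deg (to fix) [ 0.21 -0.14  0.  ] F [ 0.2  0.6 -0.7] open 0.0554 t 20.55
```

```bash
python3 -m creep '[[[0,4,0,0,0,0.2],[0,2,0,0,0,0],[0,0,0,0,0,0]]]'>/dev/null; python3 s.py; python3 -m creep '[[[0,0.3,0,0,0,0],[0,0,0,0,0,0],[0,0,0,0,0,0],[0,0,0,0,0,0],[0,0,0,0,0,0]]]' 1 60 >/dev/null; python3 s.py;  python3 -m creep '[[[0,0,0,0,0,0],[0,0,0,0,0,0]]]' >/dev/null; python3 s.py
```

```text
tcp [0.6588 0.0494 0.3407] grasp [0.6583 0.0487 0.1817] yaw 83.72 tilt rotvec deg (to fix) [ 0.22 -0.21  0.  ] F [ 0.4  0.6 -0.4] open 0.0553 t 20.8
tcp [0.6592 0.0499 0.3434] grasp [0.6593 0.0492 0.1844] yaw 83.75 tilt rotvec deg (to fix) [0.24 0.05 0.  ] F [0.1 0.6 0.1] open 0.0261 t 21.22
tcp [0.6578 0.0501 0.3428] grasp [0.657  0.0495 0.1838] yaw 83.79 tilt rotvec deg (to fix) [ 0.23 -0.31  0.  ] F [-5.9 -0.   0.3] open 0.0155 t 21.38
```

```bash
for i in 1 2 3; do python3 -m creep '[[[0,0,4,0,0,0],[0,0,4,0,0,0],[0,0,4,0,0,0]]]' >/dev/null; python3 s.py; done
```

```text
tcp [0.658  0.0502 0.3535] grasp [0.6569 0.0495 0.1945] yaw 83.84 tilt rotvec deg (to fix) [ 0.24 -0.39  0.  ] F [ 2.6 -0.3 -9.8] open 0.0156 t 21.63
tcp [0.6585 0.0502 0.3621] grasp [0.6569 0.0495 0.2031] yaw 83.85 tilt rotvec deg (to fix) [ 0.22 -0.6   0.  ] F [  5.1  -0.1 -17.1] open 0.0156 t 21.88
tcp [0.659  0.0501 0.3722] grasp [0.6569 0.0495 0.2132] yaw 83.84 tilt rotvec deg (to fix) [ 0.21 -0.77  0.  ] F [  2.9  -0.1 -13.5] open 0.0155 t 22.13
```

```bash
for i in 1 2 3; do python3 -m creep '[[[0,0,3,0,0.1,0]]]' >/dev/null; python3 s.py; done
```

```text
tcp [0.6592 0.0501 0.3757] grasp [0.6569 0.0495 0.2167] yaw 83.84 tilt rotvec deg (to fix) [ 0.21 -0.83  0.  ] F [  5.2  -1.  -15.3] open 0.0159 t 22.22
tcp [0.6594 0.0501 0.379 ] grasp [0.6569 0.0495 0.22  ] yaw 83.84 tilt rotvec deg (to fix) [ 0.21 -0.89  0.  ] F [  5.6   0.1 -16.4] open 0.0158 t 22.3
tcp [0.6596 0.0501 0.3821] grasp [0.6569 0.0495 0.2231] yaw 83.84 tilt rotvec deg (to fix) [ 0.21 -0.95  0.  ] F [  5.5  -0.7 -17.2] open 0.0159 t 22.38
```

```bash
for i in 1 2 3 4; do python3 -m creep '[[[0,0,-3,0,0,0]]]' >/dev/null; python3 s.py; done
```

```text
tcp [0.6595 0.0501 0.38  ] grasp [0.657  0.0495 0.221 ] yaw 83.84 tilt rotvec deg (to fix) [ 0.21 -0.92  0.  ] F [  3.6   0.9 -16. ] open 0.0156 t 22.47
tcp [0.6595 0.0501 0.3766] grasp [0.6569 0.0495 0.2176] yaw 83.84 tilt rotvec deg (to fix) [ 0.22 -0.93  0.  ] F [  3.2   0.1 -14.2] open 0.016 t 22.55
tcp [0.6595 0.0501 0.3734] grasp [0.6569 0.0495 0.2144] yaw 83.84 tilt rotvec deg (to fix) [ 0.22 -0.91  0.  ] F [  3.8   0.6 -12.8] open 0.0156 t 22.63
tcp [0.6592 0.05   0.3728] grasp [0.657  0.0493 0.2138] yaw 83.84 tilt rotvec deg (to fix) [ 0.24 -0.79  0.  ] F [-6.1 -0.4 13.9] open 0.0157 t 22.72
```

The sear holds at 30 mm, since the force flipped to +14 N. Releasing.

```bash
python3 -m creep '[[[0,0,0.5,0,0,0]]]' >/dev/null; python3 s.py; python3 -m creep '[[[0,0,0,0,0.3,0],[0,0,0,0,0,0],[0,0,0,0,0,0],[0,0,0,0,0,0]]]' -0.2 30 >/dev/null; python3 s.py; python3 -m creep '[[[0,0,12,0,0.2,0],[0,0,20,0,0,0],[0,0,20,0,0,0],[0,0,5,0,0,0]]]' >/dev/null; python3 s.py
```

```text
tcp [0.659  0.0501 0.3743] grasp [0.6569 0.0495 0.2153] yaw 83.85 tilt rotvec deg (to fix) [ 0.23 -0.73  0.  ] F [  2.7   0.3 -14.7] open 0.0154 t 22.8
tcp [0.6581 0.0501 0.3799] grasp [0.6558 0.0495 0.2209] yaw 83.8 tilt rotvec deg (to fix) [ 0.24 -0.82  0.  ] F [-0.3 -0.  -0.3] open 0.0377 t 23.13
tcp [0.657  0.0501 0.4392] grasp [0.6536 0.0495 0.2802] yaw 83.77 tilt rotvec deg (to fix) [ 0.23 -1.22  0.  ] F [ 0.7 -0.4  0.9] open 0.0548 t 23.47
```

```bash
python3 -m creep '[[[1,4,0,0,-1.0,0],[1,3,0,0,-0.2,0],[0,0,0,0,0,0],[0,0,0,0,0,0]]]' 1 30 >/dev/null; python3 s.py; python3 w.py w8; python3 - <<'E'
from h import *
im=cv2.imread('pics/w8.png'); 
cv2.imwrite('pics/w8c.png',cv2.resize(im[0:230,130:380],None,fx=2.4,fy=2.4))
E
```

```text
tcp [0.6588 0.058  0.4396] grasp [0.6594 0.0574 0.2806] yaw 83.76 tilt rotvec deg (to fix) [0.23 0.21 0.  ] F [ 0.9  0.2 -0.2] open 0.0329 t 23.8
tcp [0.6589 0.058  0.4392] yaw 83.76 grasp [0.6593 0.0573 0.2802]
white [501. 122.] [203.  20.]
```

View pics/w8c.png

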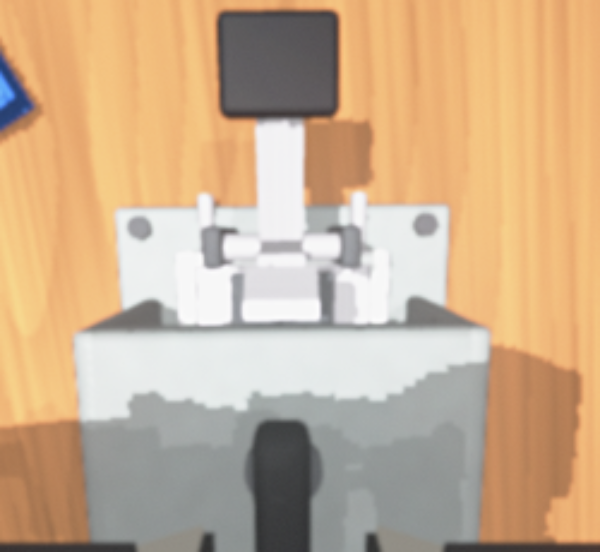

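The pad is at crop (278,63), i.e. pixel (246,26). The handle's far end is at crop (281,422).

```bash
python3 - <<'E'
from h import *
P=np.load('w8P.npy'); m=viewer.camera_model('wrist')
f=lambda L,z:ray(m,P,np.array(L,float)/2.4+[130,0],z)
print('pad',f([[278,63]],.146),f([[219,63],[338,63],[278,11],[278,115]],.146).round(4).tolist())
for z in(.191,.221): X=f([[281,425],[254,480],[309,480]],z); print('handle end',z,X[0],'w',np.linalg.norm(X[2]-X[1]))
E
python3 s.py
```

```text
pad [[0.67086281 0.18219288 0.146     ]] [[0.652, 0.1842, 0.146], [0.69, 0.1801, 0.146], [0.6726, 0.1971, 0.146], [0.6691, 0.1668, 0.146]]
handle end 0.191 [0.6599261  0.07405981 0.191     ] w 0.017034881815541015
handle end 0.221 [0.66091373 0.08144037 0.221     ] w 0.014795084858983799
tcp [0.6589 0.058  0.4392] grasp [0.6593 0.0573 0.2802] yaw 83.76 tilt rotvec deg (to fix) [0.22 0.17 0.  ] F [-0.   0.7 -0. ] open 0.0292 t 23.85
```

```bash
python3 -m creep '[[[2,20,0,0.2,0.2,0],[3,35,0,0,0,0],[3,35,-5,0,0,0],[2,25,-15,0,0,0],[1,8,-15,0,0,0]]]' 1 >/dev/null; python3 s.py;  python3 -m creep '[[[0,0,-8,0,0,0]]]' 1 >/dev/null; python3 s.py
```

```text
tcp [0.6703 0.1817 0.4026] grasp [0.6701 0.1815 0.2436] yaw 83.33 tilt rotvec deg (to fix) [ 0.06 -0.06  0.  ] F [ 0.6 -0.3 -1.1] open 0.0006 t 24.27
tcp [0.6699 0.184  0.3917] grasp [0.6692 0.1839 0.2327] yaw 83.49 tilt rotvec deg (to fix) [ 0.07 -0.25  0.  ] F [-0.5 -1.  -0.1] open 0.0005 t 24.35
```

```bash
python3 -m creep '[[[0.5,-0.5,-14,0,-0.2,0],[0.5,0,-14,0,0,0],[0.5,0,-14,0,0,0],[0.3,0,-12,0,0,0]]]' >/dev/null; python3 s.py;  python3 -m creep '[[[0,0,-6,0,0,0]]]' 1 >/dev/null; python3 s.py
```

```text
tcp [0.6712 0.1828 0.3331] grasp [0.6706 0.1824 0.1741] yaw 83.59 tilt rotvec deg (to fix) [ 0.16 -0.24  0.  ] F [0.1 0.1 0.4] open 0.0006 t 24.68
tcp [0.671  0.1819 0.3247] grasp [0.6697 0.1813 0.1657] yaw 83.55 tilt rotvec deg (to fix) [ 0.21 -0.45  0.  ] F [-0.3  0.4  0.3] open -0.0001 t 24.77
```

```bash
for i in 1 2 3 4 5; do python3 -m creep '[[[0.3,0,-3,0,0,0],[0,0,-3,0,0,0]]]' >/dev/null; python3 s.py; done
```

```text
tcp [0.6711 0.1826 0.3209] grasp [0.6701 0.1829 0.1619] yaw 83.52 tilt rotvec deg (to fix) [-0.12 -0.35 -0.  ] F [-5.4  3.7 13.3] open 0.0008 t 24.93
tcp [0.6708 0.1829 0.3195] grasp [0.6703 0.1837 0.1605] yaw 83.52 tilt rotvec deg (to fix) [-0.3 -0.2 -0. ] F [-4.4  1.8 10.5] open 0.0005 t 25.1
tcp [0.6704 0.1829 0.3186] grasp [0.6703 0.1842 0.1596] yaw 83.51 tilt rotvec deg (to fix) [-0.45 -0.04 -0.  ] F [-5.1  1.9 10.7] open 0.0002 t 25.27
tcp [0.67   0.1829 0.3178] grasp [0.6703 0.1846 0.1588] yaw 83.5 tilt rotvec deg (to fix) [-0.6   0.12  0.  ] F [-4.8  2.1  9.7] open 0.0003 t 25.43
tcp [0.6696 0.1829 0.3168] grasp [0.6704 0.1851 0.1578] yaw 83.48 tilt rotvec deg (to fix) [-0.76  0.28  0.  ] F [-3.   3.1  9.5] open 0.0005 t 25.6
```

```bash
for i in 1 2 3 4; do python3 -m creep '[[[0,0,-6,-0.3,0,0],[0,0,-6,-0.3,0,0]]]' >/dev/null; python3 s.py; done
```

```text
tcp [0.6695 0.1839 0.31  ] grasp [0.6712 0.1853 0.1511] yaw 83.47 tilt rotvec deg (to fix) [-0.48  0.65  0.  ] F [-0.7  4.4  5.4] open 0.0002 t 25.77
tcp [0.6692 0.1862 0.3014] grasp [0.6718 0.1871 0.1425] yaw 83.48 tilt rotvec deg (to fix) [-0.32  0.92  0.  ] F [-2.9  9.7  6.3] open -0.0001 t 25.93
tcp [0.6689 0.1883 0.2961] grasp [0.6724 0.1884 0.1372] yaw 83.53 tilt rotvec deg (to fix) [-0.03  1.28  0.  ] F [-14.7   2.1  41.7] open 0.0003 t 26.1
tcp [0.668  0.1898 0.2965] grasp [0.6731 0.1889 0.1376] yaw 83.56 tilt rotvec deg (to fix) [0.32 1.81 0.  ] F [-11.9   4.   25.9] open 0.0004 t 26.27
```

The pad is at its stop and the force dropped on the way, so it fired. Raise and look.

```bash
python3 -m creep '[[[0,0,12,0,0,0],[0,0,25,-0.3,0.6,0],[0,0,30,0,0.6,0],[0,0,30,0,0.6,0],[-2,-15,25,0,0,0]]]' >/dev/null; python3 s.py; python3 -m creep '[[[-3,-32,0,0,0,0],[-4,-36,0,0,0,0],[-4,-36,0,0,0,0],[-4,-36,0,0,0,0],[-4,-36,0,0,0,0]]]' -0.2 >/dev/null; python3 s.py;  python3 -m creep '[[[-2,-25,0,0,0,0],[-1,-12,0,0,0,0],[0,0,0,0,0,0]]]' >/dev/null; python3 s.py; python3 w.py w9; python3 - <<'E'
from h import *
im=cv2.imread('pics/w9.png'); P=np.load('w9P.npy'); m=viewer.camera_model('wrist')
print('pred near end at rest',proj(m,P,[.6551,.0207,.191]),'cocked',proj(m,P,[.6551,.0207,.221]),'post',proj(m,P,[.6446,-.0741,.13]))
cv2.imwrite('pics/w9c.png',cv2.resize(im[0:250,130:380],None,fx=2.2,fy=2.2))
E
```

```text
tcp [0.664  0.1741 0.4201] grasp [0.6626 0.1718 0.2611] yaw 83.66 tilt rotvec deg (to fix) [ 0.81 -0.53  0.  ] F [ 1.4 -0.5  0.9] open 0.0001 t 26.68
tcp [ 0.6435 -0.0055  0.4289] grasp [ 0.6444 -0.0078  0.27  ] yaw 84.07 tilt rotvec deg (to fix) [0.83 0.33 0.  ] F [ 0.7 -0.4 -0. ] open 0.0291 t 27.1
tcp [ 0.6388 -0.0534  0.4289] grasp [ 0.6395 -0.0563  0.27  ] yaw 83.5 tilt rotvec deg (to fix) [1.04 0.26 0.  ] F [0.3 0.  0.9] open 0.0491 t 27.35
tcp [ 0.6389 -0.0522  0.4289] yaw 83.54 grasp [ 0.6397 -0.055   0.2699]
pred near end at rest [[259.12417225  86.54462817]] cocked [[260.91573813  85.75189028]] post [[256.43297005 197.7126883 ]]
```

View pics/w9c.png

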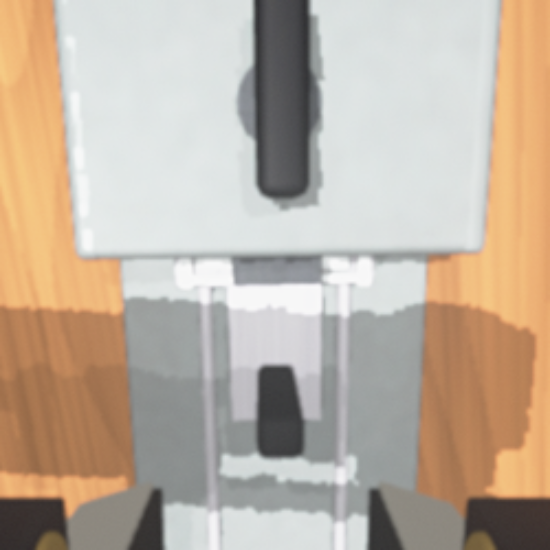

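The handle is back at its rest size and position, so the striker is down. The carriage is still in. Next, grip the post and draw the carriage out.

```bash
python3 -m creep '[[[3,-7,-20,0.5,0.1,0],[2,-6,-30,0.5,0.1,0],[0.5,-3,-30,0,0,0],[0.5,0,-20,0,0,0]]]' -0.2 >/dev/null; python3 s.py;  python3 -m creep '[[[0,0,0,0,0,0]]]' >/dev/null; python3 s.py
```

```text
tcp [ 0.6465 -0.0628  0.3325] grasp [ 0.6489 -0.0628  0.1735] yaw 83.78 tilt rotvec deg (to fix) [-0.    0.88  0.  ] F [-1.   1.2 -0.5] open 0.0552 t 27.73
tcp [ 0.6459 -0.0608  0.3277] grasp [ 0.6471 -0.0605  0.1687] yaw 83.86 tilt rotvec deg (to fix) [-0.13  0.43  0.  ] F [0.1 1.3 0.6] open 0.0553 t 27.82
```

```bash
python3 -m creep '[[[-1,-8,-6,0,0.4,0],[0,-5,-10,0,0,0],[0,0,-10,0,0,0]]]' -0.2 >/dev/null; python3 s.py;  python3 -m creep '[[[0,0,0,0,0,0]]]' >/dev/null; python3 s.py
```

```text
tcp [ 0.6463 -0.0709  0.3035] grasp [ 0.6471 -0.0706  0.1445] yaw 84.16 tilt rotvec deg (to fix) [-0.11  0.26  0.  ] F [-0.2  0.6  0.8] open 0.0547 t 28.07
tcp [ 0.6461 -0.0707  0.3019] grasp [ 0.6465 -0.0703  0.1429] yaw 84.17 tilt rotvec deg (to fix) [-0.14  0.14  0.  ] F [-0.7  0.3 -0. ] open 0.0551 t 28.15
```

```bash
python3 -m creep '[[[-0.8,-3,-10,0,0,-0.2],[0,-1.5,-10,0,0,0],[0,0,-6,0,0,0]]]' -0.2 >/dev/null; python3 s.py;  python3 -m creep '[[[0,0,1,0,0,0],[0,0,0,0,0,0],[0,0,0,0,0,0],[0,0,0,0,0,0],[0,0,0,0,0,0]]]' 1 60 >/dev/null; python3 s.py;python3 -m creep '[[[0,0,0,0,0,0],[0,0,0,0,0,0]]]' >/dev/null; python3 s.py
```

```text
tcp [ 0.6461 -0.0755  0.277 ] grasp [ 0.6474 -0.0753  0.118 ] yaw 83.95 tilt rotvec deg (to fix) [-0.07  0.49  0.  ] F [-0.4 -0.3 -0.5] open 0.0552 t 28.4
tcp [ 0.6459 -0.0758  0.2768] grasp [ 0.647  -0.0755  0.1178] yaw 83.92 tilt rotvec deg (to fix) [-0.1  0.4  0. ] F [0.5 0.6 0.4] open 0.0268 t 28.82
tcp [ 0.6443 -0.0756  0.2768] grasp [ 0.6444 -0.0752  0.1178] yaw 83.97 tilt rotvec deg (to fix) [-0.13  0.03  0.  ] F [ 6.3  0.  -6.5] open 0.0196 t 28.98
```

```bash
python3 -m creep '[[[-0.2,-2,0,0,0,0],[-0.3,-3,0,0,0,0],[-0.4,-4,0,0,0,0],[-0.5,-5,0,0,0,0],[-0.6,-6,0,0,0,0]]]'>/dev/null; python3 s.py; for i in 1 2 3; do python3 -m creep '[[[-0.7,-7,0,0,0,0],[-0.7,-7,0,0,0,0],[-0.7,-7,0,0,0,0],[-0.7,-7,0,0,0,0],[-0.7,-7,0,0,0,0]]]'>/dev/null; python3 s.py; done
```

```text
tcp [ 0.6426 -0.0939  0.2767] grasp [ 0.6427 -0.093   0.1177] yaw 84.14 tilt rotvec deg (to fix) [-0.31  0.06  0.  ] F [ 0.2  3.4 -1.2] open 0.0194 t 29.4
tcp [ 0.6386 -0.1331  0.2767] grasp [ 0.6388 -0.1322  0.1178] yaw 84.1 tilt rotvec deg (to fix) [-0.31  0.07  0.  ] F [ 2.   2.3 -2.2] open 0.0196 t 29.82
tcp [ 0.6346 -0.1727  0.2767] grasp [ 0.6349 -0.1718  0.1177] yaw 84.06 tilt rotvec deg (to fix) [-0.3   0.09  0.  ] F [ 1.5  3.5 -1.1] open 0.0196 t 30.23
tcp [ 0.6308 -0.2114  0.2767] grasp [ 0.631  -0.2106  0.1177] yaw 84.08 tilt rotvec deg (to fix) [-0.3   0.09  0.  ] F [ 1.   3.1 -1.5] open 0.0198 t 30.65
```

```bash
python3 -m creep '[[[-0.6,-6,0,0,0,0],[-0.6,-6,0,0,0,0],[-0.6,-6,0,0,0,0]]]'>/dev/null; python3 s.py; for i in 1 2 3 4; do python3 -m creep '[[[-0.4,-4.5,0,-0.2,0,0],[-0.4,-4.5,0,-0.2,0,0]]]'>/dev/null; python3 s.py; done
```

```text
tcp [ 0.6287 -0.2317  0.2768] grasp [ 0.629  -0.2309  0.1178] yaw 84.06 tilt rotvec deg (to fix) [-0.3  0.1  0. ] F [ 1.9  3.5 -1.2] open 0.0197 t 30.9
tcp [ 0.6277 -0.242   0.2767] grasp [ 0.6279 -0.2422  0.1177] yaw 84.02 tilt rotvec deg (to fix) [0.07 0.08 0.  ] F [ 3.3  8.4 -1.6] open 0.0194 t 31.07
tcp [ 0.6272 -0.2482  0.2768] grasp [ 0.6273 -0.2482  0.1178] yaw 84.04 tilt rotvec deg (to fix) [-0.03  0.05  0.  ] F [0.8 7.1 0.8] open 0.0198 t 31.23
tcp [ 0.6266 -0.2547  0.2767] grasp [ 0.6267 -0.2546  0.1177] yaw 84.08 tilt rotvec deg (to fix) [-0.05  0.    0.  ] F [ 2.3 25.4  2.3] open 0.0195 t 31.4
tcp [ 0.6268 -0.2564  0.2766] grasp [ 0.6267 -0.2546  0.1176] yaw 84.2 tilt rotvec deg (to fix) [-0.65 -0.07 -0.  ] F [ 0.5 22.4  3.3] open 0.0196 t 31.57
```

The carriage is at its outer stop after about 180 mm of travel, with 25 N of resistance. Release, rise and look over the pockets.

```bash
python3 -m creep '[[[0,0.5,0,-0.3,0,0],[0,0,0,-0.3,0,0]]]'>/dev/null; python3 s.py; python3 -m creep '[[[0,0,0,0,0,0],[0,0,0,0,0,0],[0,0,0,0,0,0],[0,0,0,0,0,0]]]' -0.2 30 >/dev/null; python3 s.py; python3 -m creep '[[[0,0,15,0,0,0],[0,0,25,0,0,0],[0,5,20,0,0,0],[1,25,0,0,0,0],[2,30,0,0,0,0]]]'>/dev/null; python3 s.py;python3 -m creep '[[[0,0,0,0,0,0]]]'>/dev/null; python3 w.py wa; python3 - <<'E'
from h import *
im=cv2.imread('pics/wa.png'); cv2.imwrite('pics/wac.png',cv2.resize(im[30:240,130:380],None,fx=2.4,fy=2.4))
E
```

```text
tcp [ 0.627  -0.2547  0.2768] grasp [ 0.6267 -0.2544  0.1178] yaw 84.27 tilt rotvec deg (to fix) [-0.1 -0.1 -0. ] F [1.  5.7 0.1] open 0.0195 t 31.73
tcp [ 0.6266 -0.2575  0.2776] grasp [ 0.6265 -0.2581  0.1186] yaw 84.2 tilt rotvec deg (to fix) [ 0.22 -0.03  0.  ] F [ 0.5 -0.5  0.1] open 0.0416 t 32.07
tcp [ 0.6276 -0.2052  0.3389] grasp [ 0.6273 -0.2065  0.1799] yaw 83.58 tilt rotvec deg (to fix) [ 0.47 -0.1   0.  ] F [-0.4 -0.1  0.6] open 0.0548 t 32.48
tcp [ 0.6278 -0.2038  0.34  ] yaw 83.68 grasp [ 0.6278 -0.2053  0.181 ]
```

View pics/wac.png

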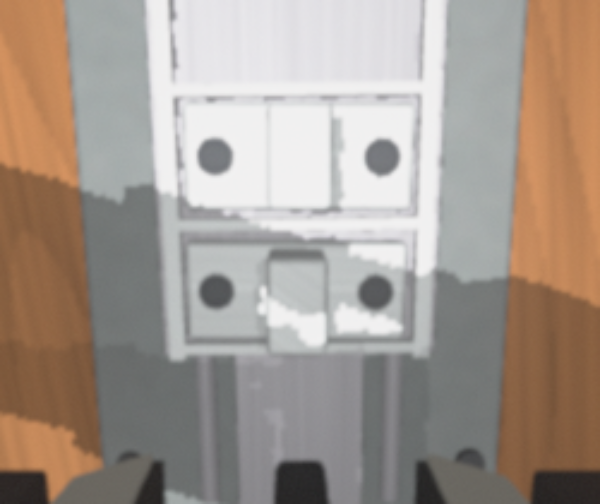

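Both brackets are still flat in their pockets. B's holes are at (220,151)/(287,152) and A's at (220,95)/(289,95) in full-image pixels.

```bash
python3 - <<'E'
from h import *
P=np.load('waP.npy'); m=viewer.camera_model('wrist')
for n,h in(('B',[[220.4,151.25],[286.7,151.7]]),('A',[[219.6,95.4],[289.2,95.4]])):
    X=ray(m,P,h,.04); d=X[1]-X[0]; print(n,X.mean(0).round(4),np.linalg.norm(d).round(4),np.degrees(np.arctan2(d[1],d[0])).round(2))
E
python3 s.py
```

```text
B [ 0.6345 -0.1771  0.04  ] 0.0579 -6.71
A [ 0.6402 -0.1303  0.04  ] 0.058 -6.3
tcp [ 0.6278 -0.2038  0.34  ] grasp [ 0.6278 -0.2053  0.181 ] yaw 83.68 tilt rotvec deg (to fix) [ 0.52 -0.    0.  ] F [-0.5 -0.2  0.6] open 0.0547 t 32.62
```

```bash
python3 -m creep '[[[3,12,-15,0.3,0,0],[2,10,-20,0.2,0,0],[1,3,-20,0,0,0],[0.5,0,-15,0,0,0]]]' -0.2 30 >/dev/null; python3 s.py; python3 -m creep '[[[0,0,0,0,0,0]]]' >/dev/null; python3 s.py
```

```text
tcp [ 0.635  -0.1823  0.2732] grasp [ 0.6366 -0.1836  0.1142] yaw 83.57 tilt rotvec deg (to fix) [0.46 0.61 0.  ] F [-0.  -0.3 -0.6] open 0.0555 t 32.95
tcp [ 0.6342 -0.1829  0.2697] grasp [ 0.635  -0.184   0.1107] yaw 83.55 tilt rotvec deg (to fix) [0.38 0.3  0.  ] F [-0.5  0.6  0.4] open 0.055 t 33.03
```

```bash
python3 -m creep '[[[0.4,4,-12,0.3,0.2,0],[0.5,2,-12,0,0,0],[0.3,0.5,-10,0,0,0]]]' >/dev/null; python3 s.py; python3 -m creep '[[[0,0,-3,0,0,0]]]' >/dev/null; python3 s.py
```

```text
tcp [ 0.636  -0.1789  0.2362] grasp [ 0.6369 -0.1795  0.0772] yaw 83.41 tilt rotvec deg (to fix) [0.22 0.35 0.  ] F [-0.4  0.1 -0.1] open 0.055 t 33.28
tcp [ 0.6356 -0.179   0.2312] grasp [ 0.6362 -0.1795  0.0722] yaw 83.4 tilt rotvec deg (to fix) [0.18 0.22 0.  ] F [ 0.7  0.3 -0.6] open 0.055 t 33.37
```

```bash
python3 -m creep '[[[-1,1.5,-4,0.1,0.1,0],[-0.5,0.5,-2,0,0,0]]]' >/dev/null; python3 s.py; python3 -m creep '[[[0,0,0,0,0,0],[0,0,0,0,0,0],[0,0,0,0,0,0],[0,0,0,0,0,0],[0,0,0,0,0,0]]]' 1 40 >/dev/null; python3 s.py;python3 -m creep '[[[0,0,0,0,0,0],[0,0,0,0,0,0],[0,0,0,0,0,0]]]' >/dev/null; python3 s.py
```

```text
tcp [ 0.6341 -0.1773  0.2242] grasp [ 0.6343 -0.1774  0.0652] yaw 83.38 tilt rotvec deg (to fix) [0.07 0.09 0.  ] F [-0.2 -0.7 -0.8] open 0.0552 t 33.53
tcp [ 0.6344 -0.1774  0.2256] grasp [ 0.635  -0.1777  0.0666] yaw 83.39 tilt rotvec deg (to fix) [0.13 0.22 0.  ] F [0.4 0.4 0.5] open 0.0264 t 33.95
tcp [ 0.6343 -0.1774  0.226 ] grasp [ 0.635  -0.1777  0.067 ] yaw 83.39 tilt rotvec deg (to fix) [0.14 0.24 0.  ] F [ 0.3 -0.8 -0.9] open 0.0197 t 34.2
```

```bash
python3 -m creep '[[[0,0,10,0,0,0],[0,0,22,0,0,0],[0,0,28,0,0,0],[-10,0,25,0,0,0],[-25,5,15,0,0,-2]]]' >/dev/null; python3 s.py; python3 -m creep '[[[-30,12,5,0,0,-4],[-32,20,0,0,0,-5],[-30,25,0,0,0,-5],[-20,33,0,0,0,-5],[-10,38,0,0,0,-5]]]' >/dev/null; python3 s.py; python3 -m creep '[[[-6,38,0,0,0,-5],[-6,38,0,0,0,-5],[-6,38,0,0,0,-5],[-6,38,0,0,0,-5],[-6,38,0,0,0,-5]]]' >/dev/null; python3 s.py
```

```text
tcp [ 0.5994 -0.1722  0.3254] grasp [ 0.5988 -0.1719  0.1664] yaw 81.42 tilt rotvec deg (to fix) [-0.08 -0.2  -0.  ] F [-0.4  0.5 -0.3] open 0.0198 t 34.62
tcp [ 0.4709 -0.046   0.3388] grasp [ 0.4721 -0.0472  0.1798] yaw 55.91 tilt rotvec deg (to fix) [0.45 0.44 0.  ] F [ 0.9  0.7 -1.3] open 0.0199 t 35.03
tcp [0.4352 0.1509 0.344 ] grasp [0.4367 0.1491 0.185 ] yaw 29.28 tilt rotvec deg (to fix) [0.66 0.55 0.  ] F [ 1.1  0.4 -1.9] open 0.0194 t 35.45
```

```bash
python3 -m creep '[[[-4,38,0,0.3,0.3,-2],[-4,38,0,0.3,0.3,-2],[-4,38,0,0,0,-1],[-4,30,-5,0,0,0],[-3,18,-5,0,0,0]]]' >/dev/null; python3 s.py; python3 -m creep '[[[0,6,-5,0,0,0],[0,0,-5,0,0,0]]]' >/dev/null; python3 s.py;  python3 w.py wb; python3 - <<'E'
from h import *
im=cv2.imread('pics/wb.png'); P=np.load('wbP.npy'); m=viewer.camera_model('wrist')
c=np.array([.438,.2812]); a=np.radians(24.5); u=np.array([np.cos(a),np.sin(a)]); v=np.array([-u[1],u[0]])
X=np.array([[*(c+i*.065*u+j*.12*v),.03] for i,j in((1,1),(1,-1),(-1,-1),(-1,1))])
for p in proj(m,P,X): cv2.circle(im,tuple(int(q) for q in p),5,(0,0,255),2); print(p)
cv2.imwrite('pics/wbc.png',im)
E
```

```text
tcp [0.4118 0.3243 0.3397] grasp [0.4128 0.3249 0.1807] yaw 23.88 tilt rotvec deg (to fix) [-0.21  0.34  0.  ] F [ 0.3 -0.4 -1.1] open 0.0199 t 35.87
tcp [0.4105 0.3343 0.3305] grasp [0.4117 0.3352 0.1715] yaw 24.2 tilt rotvec deg (to fix) [-0.34  0.45  0.  ] F [ 0.1 -0.8 -1.5] open 0.0197 t 36.03
tcp [0.4103 0.3334 0.3294] yaw 24.16 grasp [0.4113 0.3342 0.1704]
white [250. 210.] [ 27. 144.]
[179.88760761 107.61157601]
[463.94440661 106.04611102]
[441.23396635 247.38142181]
[188.33480051 248.39313113]
```

View pics/wbc.png

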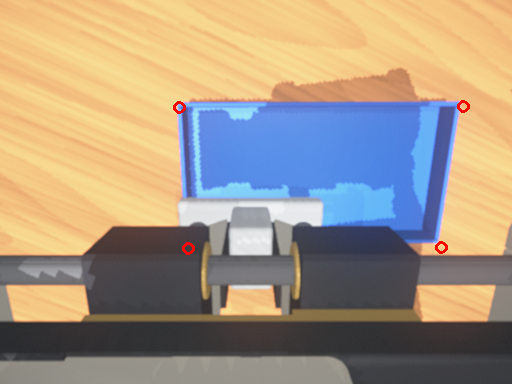

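The predicted tray corners fall within about 4 px of the rim at (180,104), (458,102) and (438,241). The tray centre is therefore about (0.440, 0.284).

```bash
python3 -m creep '[[[3,0,-20,-0.2,0.2,0],[3,0,-25,-0.2,0.2,0],[1,0,-25,0,0,0],[0,0,-20,0,0,0]]]' >/dev/null; python3 s.py; python3 -m creep '[[[0,0,0,0,0,0]]]' >/dev/null; python3 s.py
```

```text
tcp [0.42   0.3294 0.2421] grasp [0.4213 0.3296 0.0831] yaw 23.99 tilt rotvec deg (to fix) [-0.07  0.5   0.  ] F [-0.6  0.6 -1.5] open 0.0196 t 36.42
tcp [0.4195 0.3272 0.2389] grasp [0.4199 0.3268 0.0799] yaw 23.88 tilt rotvec deg (to fix) [0.15 0.16 0.  ] F [-0.9 -0.6 -1.8] open 0.0198 t 36.5
```

```bash
python3 -m creep '[[[-1,4,-12,0.1,0.1,0],[-1,3,-12,0,0,0],[0,0,-8,0,0,0]]]' >/dev/null; python3 s.py; python3 -m creep '[[[0,0,-4,0,0,0],[0,0,-2,0,0,0]]]' >/dev/null; python3 s.py
```

```text
tcp [0.4198 0.3314 0.2088] grasp [0.4204 0.3313 0.0498] yaw 23.61 tilt rotvec deg (to fix) [0.01 0.21 0.  ] F [ 0.2 -0.9 -1.5] open 0.0192 t 36.75
tcp [0.4202 0.3305 0.2025] grasp [0.4208 0.3304 0.0435] yaw 23.56 tilt rotvec deg (to fix) [0.04 0.2  0.  ] F [ 0.  -0.2 -1.6] open 0.0199 t 36.92
```

```bash
python3 -m creep '[[[-0.5,0.5,-2,0,0,0],[0,0,-1,0,0,0]]]' >/dev/null; python3 s.py;  python3 -m creep '[[[0,0,-1,0,0,0]]]' >/dev/null; python3 s.py
```

```text
tcp [0.4201 0.3308 0.2   ] grasp [0.4208 0.3308 0.041 ] yaw 23.54 tilt rotvec deg (to fix) [0.01 0.26 0.  ] F [-0.4  0.5  0.1] open 0.0197 t 37.08
tcp [0.4201 0.3308 0.1999] grasp [0.4209 0.3308 0.0409] yaw 23.54 tilt rotvec deg (to fix) [0.01 0.28 0.  ] F [-2.9 -1.3 12.2] open 0.0195 t 37.17
```

```bash
python3 -m creep '[[[0,0,0.5,0,0,0],[0,0,1,0,0,0],[0,0,1,0,0,0],[0,0,2,0,0,0],[0,0,10,0,0,0]]]' -0.25 30 >/dev/null; python3 s.py;  python3 -m creep '[[[0,0,25,0,0,0],[0,0,30,0,0,0],[2,-10,30,0,0,0],[5,-30,20,0,0,4],[6,-38,5,0,0,5]]]' >/dev/null; python3 s.py; python3 -m creep '[[[6,-38,0,0,0,5],[6,-38,0,0,0,5],[6,-38,0,0,0,5],[6,-38,0,0,0,5],[6,-38,0,0,0,5]]]' >/dev/null; python3 s.py
```

```text
tcp [0.4203 0.3311 0.2159] grasp [0.4213 0.3312 0.0569] yaw 23.58 tilt rotvec deg (to fix) [-0.04  0.37  0.  ] F [-1.1 -1.2 -0.5] open 0.0484 t 37.58
tcp [0.4319 0.2556 0.3337] grasp [0.4332 0.256  0.1747] yaw 33.17 tilt rotvec deg (to fix) [-0.14  0.5   0.  ] F [0.2 1.  0.3] open 0.057 t 38.0
tcp [0.4612 0.0591 0.3426] grasp [0.4644 0.061  0.1837] yaw 59.82 tilt rotvec deg (to fix) [-0.68  1.17  0.  ] F [0.7 1.3 0.5] open 0.0576 t 38.42
```

```bash
python3 -m creep '[[[4,-38,0,-0.4,0.6,5],[8,-38,0,-0.3,0.5,5],[20,-33,0,0,0,5],[30,-27,0,0,0,5],[33,-22,0,0,0,3]]]' >/dev/null; python3 s.py; python3 -m creep '[[[30,-15,0,0,0,0],[25,-10,0,0,0,0],[12,-5,0,0,0,0],[0,0,0,0,0,0]]]' >/dev/null; python3 s.py; python3 w.py wc; python3 - <<'E'
from h import *
im=cv2.imread('pics/wc.png'); P=np.load('wcP.npy'); m=viewer.camera_model('wrist')
g=cv2.cvtColor(im,cv2.COLOR_BGR2GRAY).astype(float)
c=np.array([.6402,-.1303]);d=.029*np.array([.9942,-.1074]); h=[]
for s in(-1,1):
    p=proj(m,P,[*(c+s*d),.04])[0]; x,y=p.round().astype(int); w=np.clip(100-g[y-11:y+12,x-11:x+12],0,None); yy,xx=np.mgrid[-11:12,-11:12]
    h.append([x+(w*xx).sum()/w.sum(),y+(w*yy).sum()/w.sum()]); print(p,h[-1],(w>20).sum())
X=ray(m,P,h,.04); q=X[1]-X[0]; print(X.mean(0),np.linalg.norm(q),np.degrees(np.arctan2(q[1],q[0])))
E
```

```text
tcp [ 0.5533 -0.11    0.3489] grasp [ 0.5536 -0.1099  0.1899] yaw 83.9 tilt rotvec deg (to fix) [-0.01  0.13  0.  ] F [ 1.  -0.   0.7] open 0.0573 t 38.83
tcp [ 0.6259 -0.1486  0.3519] grasp [ 0.6273 -0.149   0.1929] yaw 83.7 tilt rotvec deg (to fix) [0.18 0.49 0.  ] F [-1.2 -0.7 -0.5] open 0.0575 t 39.17
tcp [ 0.625  -0.148   0.3518] yaw 83.71 grasp [ 0.6263 -0.1484  0.1928]
[228.15444341 157.14348359] [np.float64(nan), np.float64(nan)] 0
[291.49967548 156.87814539] [np.float64(nan), np.float64(nan)] 0
[nan nan nan] nan nan<stdin>:7: RuntimeWarning: invalid value encountered in scalar divide
```

View pics/wc.png

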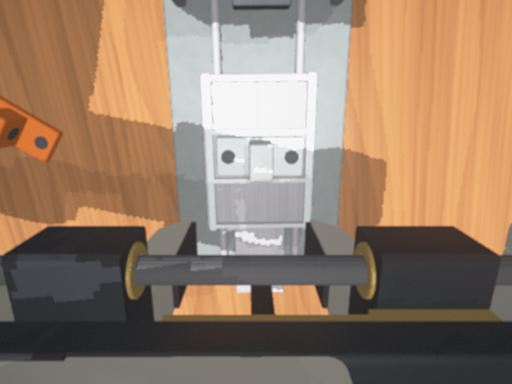

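A is still in its pocket with holes at (228,157) and (291,157), matching the prediction to 1 px. My blob check simply failed. Going on with the same grasp.

```bash
python3 -m creep '[[[5,8,-20,0.1,0.3,0],[5,7,-25,0,0.2,0],[2,2,-25,0,0,0],[1,0,-15,0,0,0]]]' >/dev/null; python3 s.py; python3 -m creep '[[[0,0,-4,0,0,0]]]' >/dev/null; python3 s.py
```

```text
tcp [ 0.6359 -0.1288  0.2718] grasp [ 0.637  -0.1294  0.1128] yaw 83.72 tilt rotvec deg (to fix) [0.23 0.42 0.  ] F [ 0.  -0.6 -1.7] open 0.0571 t 39.55
tcp [ 0.6345 -0.1276  0.2658] grasp [ 0.635  -0.128   0.1068] yaw 83.78 tilt rotvec deg (to fix) [0.14 0.18 0.  ] F [-0.2 -0.1 -0.2] open 0.0572 t 39.63
```

```bash
python3 -m creep '[[[2.5,-1,-12,0.1,0.1,0],[2,-0.5,-12,0,0,0],[0.5,0,-8,0,0,0]]]' >/dev/null; python3 s.py; python3 -m creep '[[[0,0,-3,0,0,0]]]' >/dev/null; python3 s.py
```

```text
tcp [ 0.6387 -0.1279  0.2351] grasp [ 0.6393 -0.1281  0.0761] yaw 83.86 tilt rotvec deg (to fix) [0.07 0.21 0.  ] F [-0.4  1.2 -0.1] open 0.0574 t 39.88
tcp [ 0.6385 -0.1279  0.2311] grasp [ 0.6389 -0.128   0.0721] yaw 83.86 tilt rotvec deg (to fix) [0.05 0.15 0.  ] F [ 0.5 -0.   0.4] open 0.0577 t 39.97
```

```bash
python3 -m creep '[[[1,-1.5,-4,0,0.1,0],[0.5,-0.7,-2,0,0,0]]]' >/dev/null; python3 s.py; python3 -m creep '[[[0,0,0,0,0,0],[0,0,0,0,0,0],[0,0,0,0,0,0],[0,0,0,0,0,0],[0,0,0,0,0,0]]]' 1 40 >/dev/null; python3 s.py;python3 -m creep '[[[0,0,0,0,0,0],[0,0,0,0,0,0],[0,0,0,0,0,0]]]' >/dev/null; python3 s.py
```

```text
tcp [ 0.6401 -0.1302  0.2248] grasp [ 0.6402 -0.1304  0.0658] yaw 83.86 tilt rotvec deg (to fix) [0.06 0.06 0.  ] F [-0.1  0.2 -1.1] open 0.0571 t 40.13
tcp [ 0.6406 -0.131   0.2261] grasp [ 0.6412 -0.1314  0.0671] yaw 83.82 tilt rotvec deg (to fix) [0.11 0.2  0.  ] F [-0.4 -0.3  0.1] open 0.029 t 40.55
tcp [ 0.6405 -0.131   0.2264] grasp [ 0.6411 -0.1314  0.0674] yaw 83.82 tilt rotvec deg (to fix) [0.12 0.21 0.  ] F [ 0.1  0.  -1.5] open 0.0199 t 40.8
```

```bash
python3 -m creep '[[[0,0,10,0,0,0],[0,0,22,0,0,0],[0,0,28,0,0,0],[-10,0,25,0,0,0],[-25,0,15,0,0,-2]]]' >/dev/null; python3 s.py; python3 -m creep '[[[-30,6,5,0,0,-4],[-34,12,0,0,0,-5],[-30,20,0,0,0,-5],[-20,30,0,0,0,-5],[-8,38,0,0,0,-5]]]' >/dev/null; python3 s.py; python3 -m creep '[[[-2,38,0,0.2,0.2,-6],[-2,38,0,0.2,0.2,-6],[-1,38,0,0,0,-6],[0,38,0,0,0,-6],[0,30,0,0,0,-5]]]' >/dev/null; python3 s.py
```

```text
tcp [ 0.6055 -0.1303  0.326 ] grasp [ 0.6049 -0.1301  0.167 ] yaw 81.88 tilt rotvec deg (to fix) [-0.08 -0.24 -0.  ] F [-0.4 -0.7 -1.1] open 0.0196 t 41.22
tcp [ 0.477  -0.027   0.3393] grasp [ 0.4781 -0.0281  0.1804] yaw 56.39 tilt rotvec deg (to fix) [0.4  0.39 0.  ] F [ 0.9  0.8 -1.2] open 0.0199 t 41.63
tcp [0.4673 0.1552 0.3446] grasp [0.4679 0.1552 0.1856] yaw 26.85 tilt rotvec deg (to fix) [0.03 0.19 0.  ] F [ 0.9  0.  -1.7] open 0.0196 t 42.05
```

```bash
python3 -m creep '[[[-2,30,-10,0,0,-1],[-2,25,-20,0,0,-1],[-1,10,-25,0,0,0],[0,2,-25,0,0,0],[0,0,-10,0,0,0]]]' >/dev/null; python3 s.py; python3 -m creep '[[[0,0,0,0,0,0]]]' >/dev/null; python3 s.py
```

```text
tcp [0.4611 0.2331 0.2593] grasp [0.464  0.234  0.1004] yaw 24.91 tilt rotvec deg (to fix) [-0.32  1.08  0.  ] F [-1.3 -0.4 -1.5] open 0.0197 t 42.47
tcp [0.4603 0.2336 0.2578] grasp [0.4627 0.2343 0.0988] yaw 24.98 tilt rotvec deg (to fix) [-0.26  0.88  0.  ] F [ 0.  -0.3 -1.4] open 0.0199 t 42.55
```

```bash
python3 -m creep '[[[2,0,-14,-0.2,0.6,-0.3],[1,0,-14,0,0.2,0],[0,0,-12,0,0,0],[0,0,-8,0,0,0]]]' >/dev/null; python3 s.py; python3 -m creep '[[[0,0,-4,0,0,0]]]' >/dev/null; python3 s.py
```

```text
tcp [0.465  0.2342 0.2136] grasp [0.4662 0.2347 0.0546] yaw 24.68 tilt rotvec deg (to fix) [-0.18  0.46  0.  ] F [-0.6  0.1 -1.6] open 0.0199 t 42.88
tcp [0.4652 0.234  0.2096] grasp [0.4665 0.2345 0.0506] yaw 24.66 tilt rotvec deg (to fix) [-0.19  0.47  0.  ] F [ 0.1 -0.4 -0.6] open 0.0195 t 42.97
```

```bash
python3 -m creep '[[[-1,0,-4,0,0.2,0],[0,0,-3,0,0,0]]]' >/dev/null; python3 s.py;  python3 -m creep '[[[0,0,-2,0,0,0]]]' >/dev/null; python3 s.py; python3 -m creep '[[[0,0,-1.5,0,0,0]]]' >/dev/null; python3 s.py
```

```text
tcp [0.4647 0.2339 0.2035] grasp [0.4657 0.2345 0.0445] yaw 24.63 tilt rotvec deg (to fix) [-0.22  0.35  0.  ] F [-0.  -0.8 -2.3] open 0.0197 t 43.13
tcp [0.4649 0.2338 0.2018] grasp [0.466  0.2345 0.0428] yaw 24.62 tilt rotvec deg (to fix) [-0.23  0.4   0.  ] F [ 0.3  0.3 -1. ] open 0.0196 t 43.22
tcp [0.465  0.2338 0.2006] grasp [0.4662 0.2345 0.0416] yaw 24.61 tilt rotvec deg (to fix) [-0.25  0.43  0.  ] F [-0.7  1.2  1.1] open 0.0199 t 43.3
```

```bash
python3 -m creep '[[[0,0,0,0,0,0],[0,0,1,0,0,0],[0,0,1,0,0,0],[0,0,2,0,0,0],[0,0,10,0,0,0]]]' -0.25 30 >/dev/null; python3 s.py;  python3 -m creep '[[[0,0,25,0,0,0],[0,0,30,0,0,0],[-5,-10,30,0,0,0],[-10,-20,20,0,0,0],[-10,-25,20,0,0,0]]]' >/dev/null; python3 s.py; python3 -m creep '[[[-8,-36,0,0,0,0],[-8,-36,0,0,0,0],[-4,-36,0,0,0,0],[0,-36,0,0,0,0],[0,-20,0,0,0,0]]]' >/dev/null; python3 s.py
python3 - <<'E'
from h import *
T,m,P=cam('top'); S,_,_=cam('side')
o=np.zeros((560,800,3),np.uint8)
a=cv2.resize(T[95:260,60:330],None,fx=1.95,fy=1.95); o[:a.shape[0],:a.shape[1]]=a
b=cv2.resize(S[90:270,170:340],None,fx=1.5,fy=1.5); o[280:280+b.shape[0],535:535+b.shape[1]]=b[:, :265]
c=cv2.resize(T[175:255,75:170],None,fx=2.6,fy=2.6); o[330:330+c.shape[0],:c.shape[1]]=c
cv2.imwrite('pics/fin.png',o)
E
```

```text
tcp [0.4651 0.2338 0.2154] grasp [0.4663 0.2345 0.0564] yaw 24.62 tilt rotvec deg (to fix) [-0.24  0.43  0.  ] F [-0.1 -0.1 -0.7] open 0.0484 t 43.72
tcp [0.4391 0.1799 0.3466] grasp [0.44   0.1805 0.1876] yaw 24.85 tilt rotvec deg (to fix) [-0.24  0.33  0.  ] F [ 0.2 -0.2  0.6] open 0.0574 t 44.13
tcp [0.4153 0.011  0.3578] grasp [0.4192 0.0118 0.1989] yaw 25.24 tilt rotvec deg (to fix) [-0.28  1.43  0.  ] F [1.1 0.3 0. ] open 0.0576 t 44.55
```

View pics/fin.png

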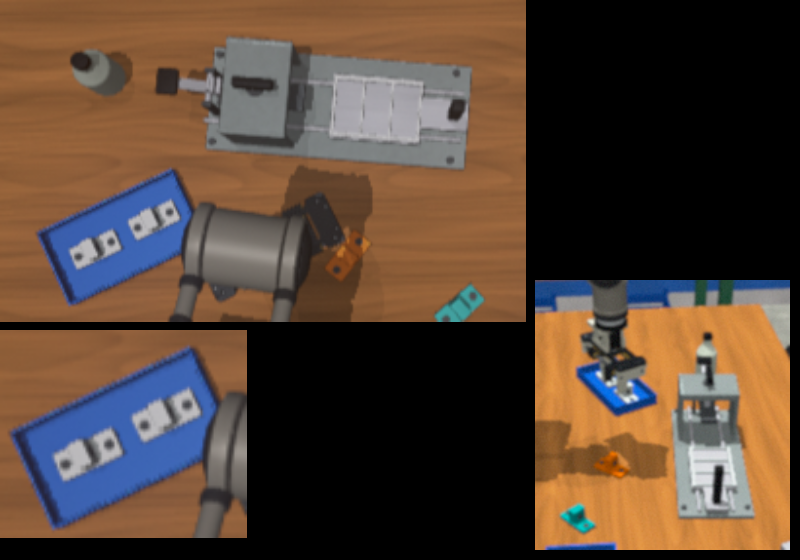

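Both brackets stand upright on the tray floor, in the crop at (95,250) and (154,218). The pockets are empty. Before handing in, I'll compare the carriage, bottle and hammer with the first picture.

```bash
python3 - <<'E'
from h import *
a=cv2.imread('pics/top0.png'); b,_,_=cam('top')
def dark(im,x,y,r=14):
    g=im[y-r:y+r+1,x-r:x+r+1].max(2); k=g<60; yy,xx=np.nonzero(k); return (x-r+xx.mean()).round(1),(y-r+yy.mean()).round(1)
print('post',dark(a,293,150),dark(b,293,150),'handle',dark(a,189,138),dark(b,189,138),'pad',dark(a,145,136),dark(b,145,136))
for n,(x0,y0,x1,y1) in dict(bottle=(90,110,135,150),hammer=(325,95,380,195),bin=(335,220,385,280),yellow=(385,195,420,235),turq=(275,235,315,270)).items():
    print(n,np.abs(a[y0:y1,x0:x1].astype(int)-b[y0:y1,x0:x1]).mean().round(1))
E
python3 -c "
from cell import robot
print(robot.hand_in())"; python3 s.py
```

```text
post (np.float64(293.6), np.float64(150.6)) (np.float64(293.6), np.float64(150.6)) handle (np.float64(189.4), np.float64(137.7)) (np.float64(189.3), np.float64(137.6)) pad (np.float64(145.3), np.float64(136.3)) (np.float64(145.3), np.float64(136.4))
bottle 2.3
hammer 2.4
bin 2.3
yellow 2.5
turq 2.0
the job is handed in; nothing more can be done
None
the job is handed in; nothing more can be done
```

The job is done and handed in at about 45 s of robot time. The hand-in reports no verdict.

**What I did:**
- **Loading:** I found two brackets on the bench and no third. I set them in pockets 0 and 1.
- **Carriage in:** I eased the carriage off its detent at about 16 N and pushed it home. It stopped firmly after 180 mm; the highest force I read there was 20 N.
- **Striker:** I drew it up until the sear held it at 30 mm, let go, and pressed the trip pad. Pressing the pad down to its stop gave a brief 42 N through the closed fingertips.
- **Carriage out:** I drew the carriage back over the detent to its outer stop.
- **Tray:** I put both brackets on the floor of the blue tray.

**Last checks:**
- The final picture shows both brackets upright in the tray and the pockets empty.
- The carriage post, T-handle and trip pad are within 0.1 px of where they started.
- The areas around the bottle, hammer, bin and the yellow and turquoise look-alikes match the first picture. I did not compare the orange look-alike numerically.

**Checks that failed or disagreed:**
- One automatic check for a bracket's holes found nothing. The picture showed the bracket exactly where predicted, so I went on.
- The top camera put the T-handle about 7 mm off from the wrist view and the bridge geometry. I used the wrist value, and it gripped well.
- I never saw the strike itself. I inferred it from the force dropping at the pad and the handle being back at rest.

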